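# Hold a cell by its frosted sides in the photometer beam

### The arm

A 6-joint arm with a two-finger parallel gripper is mounted at the origin on a cart in front of the work surface, level with it; the furniture and walls round the work are solid. World frame = base frame: x ahead of the robot, y to its left, z up, the work surface at z = 0. Lengths are in m, angles in rad, forces in N, time in s.
With the tool pointing down it reaches from about 0.25 to 0.775 m from the base axis. Payload 4 kg.
Tool frame: the origin (TCP) lies at the very end of the fingers, on their centre line; the grasp point (between the pads) lies 19 mm behind it; z points along the fingers, x is the direction in which the jaws open and shut, and the axes are right-handed (so a half turn about z gives the same grasp; the last joint's range is limited). The gripper opens to 94 mm and grips with 3 to 60 N. Pads are 16 mm wide; open, the fingers measure 119 mm over their backs; the gripper's body (75 mm by 177 mm) begins 78 mm behind the grasp point.
Start: joints at [1.145, 0.087, 1.371, -0, 1.684, -0.103], TCP at [0.174, 0.522, 0.206] pointing down, gripper open.
Joint ranges: [-3.1, 3.1], [-0.76, 2.03], [0.27, 2.55], [-1.08, 4.22], [0.17, 2.65], [-2.57, 2.57]. Speed limits (rad/s): [2.79, 2.79, 3.14, 3.14, 3.14, 3.14].

### API

Orientations are given as [roll, pitch, yaw] about the fixed x, y, z axes, in that order (R = Rz(yaw) Ry(pitch) Rx(roll)).
In Python, from bench import robot, cams, ticket gives the robot as it stands.
- The arm moves only by the tool jog_arm, never from a script. Its argument "series" is a list of rows, each an object of numbers: "x", "y", "z": the shift along the tool's x, y, z in m; "rx", "ry", "rz": the turn, a rotation vector about the tool's x, y, z in degrees. A call has 1 to 12 rows; each row shifts and turns the pose as measured when the row begins, along the tool's axes as they then stand; what a row does not reach is not made up. A row lasts 1/12 s, in which the tool goes at most 41.7 mm and 7.16 degrees, less where a joint would pass 70% of its speed; a pose out of reach is approached as far as the arm can. A call with a gripper value outside its range is refused whole. "claw" is the opening, from 0 (shut) to 1 (fully open), set as the call begins (left out, the last holds). The fingers move at their own pace and stop on an object; the grip force is fixed at half the most. Time passes only in rows, so rows that do not move let the fingers close. It gives the time, the measured TCP pose, the force and the opening at its end, in the units of the state.
- robot.get_obs(): the state, without advancing time (a new reading comes with each control period).
- cams.snapshot(name): name is "scene" or "top" or "wrist"; returns a dict with "img" (420x560x3 uint8, red, green, blue), "mtx" (3x3 intrinsics, pixels), "origin" and "attitude" of the camera in the world. Camera axes: x right, y down, z forward; pixel columns grow to the right and rows downward; lengths in m; the calibration is good to about 2 mm. The wrist camera is an equidistant fisheye: a pixel r from the principal point sees the ray r / f radians off the axis. A picture is of the moment at which its call begins. There is no depth.
- ticket.close_job(): hands the job in, once; it reports no verdict.
Trained networks look in a picture, given as the dict that the camera call returned (one of the last four; its "shot" number tells which), for a name from the list of things; names that differ only in an ending like _2 or _b are one class to them, and where a whole thing is asked for, a point or a joint stands for the part that bears it (a point fixed in the world has none). Each returns a list of dicts, best first, with "p" (0 to 1); they miss things now and then, are a little off and sometimes report something else, mostly with a low value. They report only what shows in the picture. A call takes as long as a camera call. They do not tell look-alikes from the thing itself.
- cams.look_for(thing, picture): "bbox" ([left, top, width, height] in pixels, round what is visible of it).
The state is a dict: "time": time; "joint_positions": joint angles; "qvel": joint speeds; "joint_torque": joint torques, N m; "tool_pos": TCP position; "ee_rot": TCP orientation; "wrist_force": force on the tool from outside, world axes, zero at the start; "wrist_torque": the same for the moment, N m; "width": finger opening in m.
Only numpy, scipy, OpenCV 4.12 (cv2) and the standard library are available. Lean on these libraries where they do the work, as an engineer would, in place of code of your own. Each camera call takes 0.05 s, during which the arm holds its last target.

### The job

Slide the orange shutter of the open photometer fully open, then draw the blue-stoppered glass cell straight up out of the rack, gripping it only by its two frosted sides and never by the clear end windows. Carry it to the photometer and finish holding it still and upright in the gap between lamp and detector, touching neither, with its clear windows square to the light path and the beam passing through the middle of its width, 15 mm above its bottom; do not let go - the program ends while holding. Do not knock the cell against the photometer, and leave the white-stoppered cell, the beaker, the bottle and the dish where they are.

Things in the scene. Friction and masses are not known exactly. Their poses are not given: they have to be found in the camera images.
- blue_cell_mid (a point): Centre (22.5 mm above its bottom) of the cell to be handled: an upright glass cell, 12.5 mm along its own x, 22.5 mm along its y, 45 mm tall (z up), plus a small blue stopper standing 6 mm above the glass, slimmer than it. It stands in either end slot of the rack, bottom 4 mm above the worktop, axes parallel to the rack's; 31 mm of glass stand above the rack.
- blue_cell_window (a point): The point inside the blue-stoppered cell that the beam must cross: on its vertical centre line, 15 mm above its bottom (7.5 mm below its centre). Same axes as the cell.
- blue_cell_windows: The two clear end windows of the blue-stoppered cell, facing its +y and -y (a fixed part of the cell; origin at the centre of the cell's bottom). Must not be touched by the gripper.
- blue_cell: The whole blue-stoppered cell, about 26 g; origin at the centre of its bottom, axes as above. Its two broad sides (facing its +x and -x, 12.5 mm apart, 21 mm wide) are frosted white: grip these. The narrow ends are the clear windows.
- white_cell_mid (a point): Centre of the other cell, same size and pose in the rack but with a white stopper; stands in the other end slot and stays there.
- cell_rack: Grey rack block fixed to the worktop, 50 mm along its x, 142 mm along its y, 18 mm tall; origin at the centre of its underside. Three slots in a row along its y (at -45, 0 and +45 mm), each 14.5 mm (x) by 24.5 mm (y) and 14 mm deep; the middle one is empty.
- photometer: Open photometer fixed to the worktop; origin on the worktop below the middle of the gap, z up, y along the light path. Base 110 x 250 mm, 12 mm thick. White lamp house at y -116 to -36 mm (94 mm along x); grey detector at y 50 to 106 mm (70 mm along x) with a black nose, 28 mm across; both 78 mm tall. Free gap: y -31 (shutter leaf) to +31 mm (nose), open above and to -x and +x.
- beam_mid (a point): Middle of the light path: in the middle of the gap, 60 mm above the worktop. Its y axis is the beam's direction, from lamp to detector; z up.
- shutter (a joint): Shutter of the lamp, m: 0 = closed, 0.035 = fully open (end stop). It slides straight along the photometer's +x, and stays where it is left; friction about 1.5 N.
- shutter_tab (a point): Centre of the shutter's orange grip tab, which stands upright on top of the lamp house: 16 mm along the photometer's x, 10 mm along its y, 26 mm tall (from 82 to 108 mm above the worktop). It moves with the shutter; same axes as the photometer.
- beaker_mid (a point): Middle of a small glass beaker with a dropper in it, 48 mm across, 105 mm tall with the dropper; this point is 30 mm above the worktop. Bystander.
- bottle_mid (a point): Middle of a dropper bottle with black cap, 34 mm across, 95 mm tall; this point is 45 mm above the worktop. Bystander.
- dish_mid (a point): Middle of a clear glass dish, 63 mm across, 16 mm tall; this point is 8 mm above the worktop. Bystander.
Not all that is in view belongs to the job. What is shaped like the blue_cell but yellow is not meant.

How it is judged:
By the outcome, as a careful person would: the job done as asked, in the order asked, and still so for the second after the job is handed in, while the arm keeps its last pose, push and grip.
It also fails if it takes over 61 s, if anything falls off the work surface, if the arm or the gripper's body presses on something with over 40 N, if the wrist force passes 120 N, or if a joint passes its speed limit or range.

## Working session

There is one attempt and no reset: what is moved stays moved. The work goes in short steps, Python scripts to look and compute and a tool call to move; the robot and the scene stay as the last step left them, time stands still between calls to the robot, and variables do not carry over. Pictures are saved under pics/ and viewed, and the job is handed in when it is done.

Besides the shell and the picture viewer there is one more tool, called after "Request:" by a JSON object that holds its "fn" and its "kwargs". jog_arm: Moves the arm, as the interface text tells. Its arguments: {"type":"object","properties":{"series":{"type":"array","items":{"type":"object","properties":{"x":{"type":"number"},"y":{"type":"number"},"z":{"type":"number"},"rx":{"type":"number"},"ry":{"type":"number"},"rz":{"type":"number"}}}},"claw":{"type":"number"}},"required":["series"]}

```bash
ls; mkdir -p pics; python3 - <<'E'
from bench import robot,cams
import cv2,pickle
o=robot.get_obs();print(o)
for n in("scene","top","wrist"):
    s=cams.snapshot(n);cv2.imwrite(f"pics/a_{n}.png",s["img"][:,:,::-1]);pickle.dump(s,open(f"a_{n}.pkl","wb"))
    print(n,s["mtx"],s["origin"],s["attitude"],s["shot"])
E
```

```text
pics
{'time': 0.0, 'joint_positions': array([ 1.14494201e+00,  8.79405528e-02,  1.37223817e+00, -2.79535095e-05,
        1.68362805e+00, -1.03108672e-01]), 'qvel': array([-2.50623477e-04, -9.95691276e-05, -9.38255067e-04,  2.49464177e-04,
        1.70219721e-04,  1.95493705e-03]), 'joint_torque': array([-3.00606371e-04, -3.40171123e+01, -3.02434945e+01,  7.17259292e-02,
        3.27352574e-02, -1.44797241e-04]), 'tool_pos': array([0.17423081, 0.52108544, 0.20432026]), 'ee_rot': array([-3.14139240e+00,  2.20522081e-03,  1.24804779e+00]), 'wrist_force': array([ 0.23603281, -0.363964  , -0.15646065]), 'wrist_torque': array([-0.06462326,  0.04134246,  0.03011798]), 'width': 0.0940942906623496}
scene [[499.33171578   0.         282.51515801]
 [  0.         499.33171578 210.68548297]
 [  0.           0.           1.        ]] [0.24474444 0.63547504 0.9652924 ] [-2.45929524 -0.00562345 -2.70563084] 1
top [[387.07816517   0.         281.00013758]
 [  0.         387.07816517 208.41059542]
 [  0.           0.           1.        ]] [ 0.43575909 -0.0312927   1.14658247] [-3.02307105  0.00719977 -1.5688301 ] 2
wrist [[325.1922621    0.         277.40886956]
 [  0.         325.1922621  214.41345477]
 [  0.           0.           1.        ]] [0.10790928 0.54262209 0.38389852] [2.89849969e+00 2.43388338e-03 1.24735916e+00] 3
```

View pics/a_scene.png

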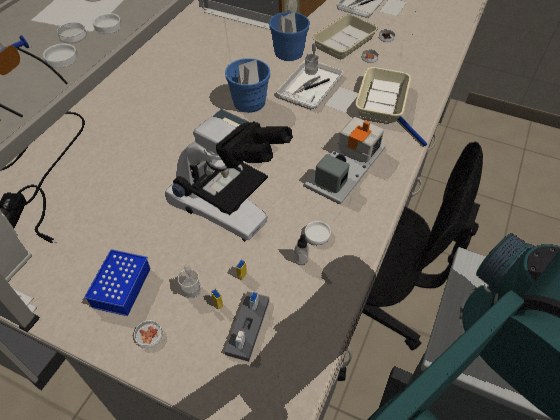

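View pics/a_top.png

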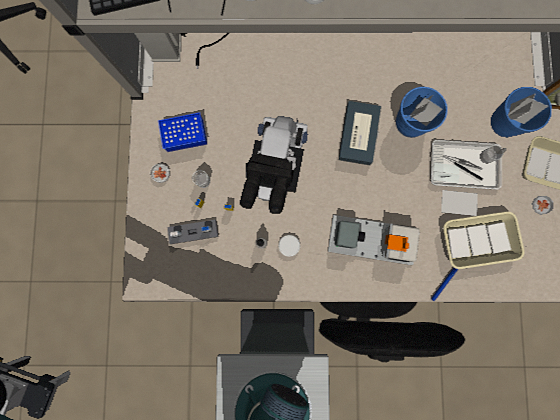

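View pics/a_wrist.png

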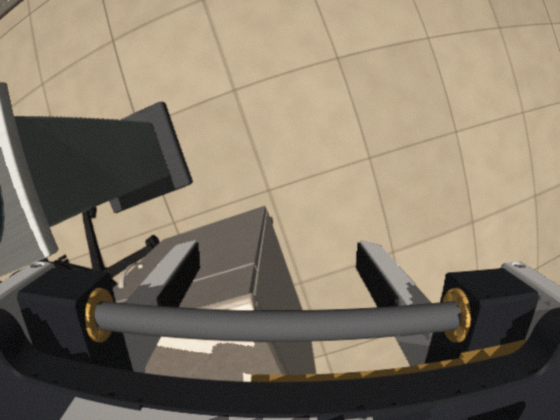

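The scene view shows the rack at about (247,327), with the blue-stoppered cell at (253,299) and the white at (240,343). Two yellow look-alikes stand outside the rack at (240,269) and (216,298). The photometer's orange tab is at (360,133). In the top view, the blue cell is at about (207,229), the white at (175,232) and the photometer at (375,240). I'll take close crops next.

```bash
cat > h.py <<'E'
import numpy as np,pickle,cv2
from scipy.spatial.transform import Rotation as R
def rot(a): return R.from_euler('xyz',a).as_matrix()
def ray(s,uv,fish=False):
    K=s["mtx"];x=(uv[0]-K[0,2])/K[0,0];y=(uv[1]-K[1,2])/K[1,1]
    if fish:
        r=np.hypot(x,y);k=np.sin(r)/r if r>1e-9 else 1;d=np.array([x*k,y*k,np.cos(r)])
    else:d=np.array([x,y,1.])
    return rot(s["attitude"])@d
def onz(s,uv,z,fish=False):
    d=ray(s,uv,fish);o=np.array(s["origin"]);return o+d*(z-o[2])/d[2]
def proj(s,p,fish=False):
    c=rot(s["attitude"]).T@(np.asarray(p)-s["origin"]);K=s["mtx"]
    if fish:
        t=np.hypot(c[0],c[1]);th=np.arctan2(t,c[2]);c=np.array([c[0]/t*th,c[1]/t*th,1])
    return K[0,0]*c[0]/c[2]+K[0,2],K[1,1]*c[1]/c[2]+K[1,2]
def crop(img,x0,y0,w,h,f,name):
    c=cv2.resize(img[y0:y0+h,x0:x0+w],None,fx=f,fy=f,interpolation=cv2.INTER_CUBIC)
    cv2.imwrite(name,c[:,:,::-1])
E
python3 - <<'E'
from h import *
s=pickle.load(open("a_scene.pkl","rb"));t=pickle.load(open("a_top.pkl","rb"))
A=cv2.resize(t["img"][190:260,150:250],None,fx=4,fy=4,interpolation=2)
B=cv2.resize(t["img"][200:270,320:420],None,fx=4,fy=4,interpolation=2)
C=cv2.resize(s["img"][250:370,190:290],None,fx=4,fy=4,interpolation=2)
D=cv2.resize(s["img"][100:220,295:395],None,fx=4,fy=4,interpolation=2)
cv2.imwrite("pics/c1.png",np.hstack([A,B])[:,:,::-1]);cv2.imwrite("pics/c2.png",np.hstack([C,D])[:,:,::-1])
E
```

```text
(no output)
```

View pics/c1.png

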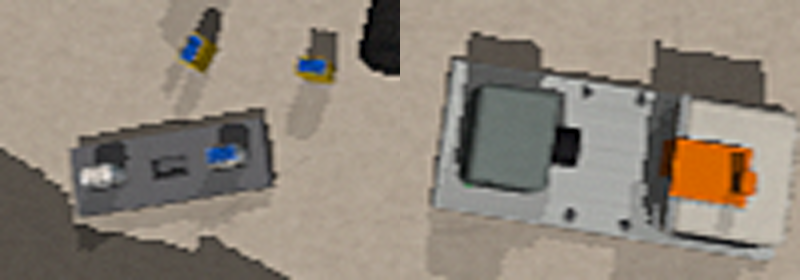

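View pics/c2.png

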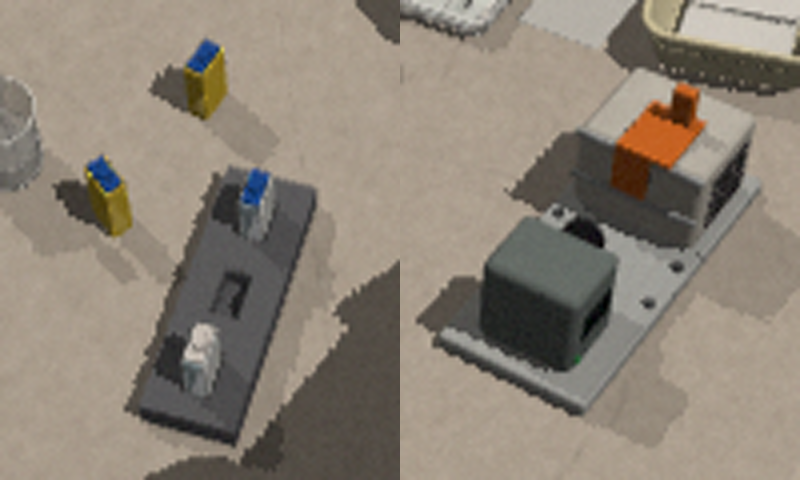

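```bash
cat > fit1.py <<'E'
from h import *
from scipy.optimize import least_squares
s=pickle.load(open("a_scene.pkl","rb"));t=pickle.load(open("a_top.pkl","rb"))
def fit(obs,x0):
    def pt(p,l): c,sn=np.cos(p[2]),np.sin(p[2]);return np.array([p[0]+c*l[0]-sn*l[1],p[1]+sn*l[0]+c*l[1],l[2]])
    f=lambda p:np.concatenate([np.subtract(proj(S,pt(p,l)),uv) for S,l,uv in obs])
    r=least_squares(f,x0,loss='soft_l1');return r.x,f(r.x).reshape(-1,2).round(1)
hx,hy,z=.025,.071,.018
rack=[(t,(hx,hy,z),(168,227.5)),(t,(hx,-hy,z),(215.75,217.5)),(t,(-hx,-hy,z),(218,236.5)),(t,(-hx,hy,z),(169.5,243.2)),
(s,(hx,-hy,z),(247.5,291.75)),(s,(-hx,-hy,z),(269,297)),(s,(hx,hy,z),(225,352)),(s,(-hx,hy,z),(248.5,359))]
hx,hy,z=.055,.125,.012
ph=[(t,(hx,hy,z),(333,214.5)),(t,(-hx,hy,z),(328,252)),(t,(-hx,-hy,z),(412.5,265)),
(s,(hx,hy,z),(304.25,185)),(s,(-hx,hy,z),(340.75,202)),(s,(-hx,-hy,z),(385,147))]
for n,o,x0 in (("rack",rack,[.35,.2,0.1]),("ph",ph,[.4,-.3,0])):
    for S,l,uv in o: print(onz(S,uv,l[2]).round(4),end=' ')
    print();print(n,*fit(o,x0),sep='\n')
    print(fit([q for q in o if q[0] is t],x0)[0],fit([q for q in o if q[0] is s],x0)[0])
for n,uv,z in(("blue stop",(150+225/4,190+155/4),.055),("white",(150+97/4,190+177/4),.055),("tab",(320+340/4,200+178/4),.108)):print(n,onz(t,uv,z))
print(onz(s,(190+257/4,250+183/4),.055),onz(s,(190+200/4,250+335/4),.055),onz(s,(295+285/4,100+90/4),.108))
E
python3 fit1.py
```

```text
[0.5135 0.3076 0.018 ] [0.5431 0.1683 0.018 ] [0.4875 0.1606 0.018 ] [0.4678 0.3015 0.018 ] [0.5381 0.1722 0.018 ] [0.4905 0.1639 0.018 ] [0.5155 0.3121 0.018 ] [0.4667 0.3051 0.018 ] 
rack
[0.50282551 0.23711454 0.16346359]
[[-1.2 -0.8]
 [-1.   1.4]
 [-0.8 -0.8]
 [-0.6  0.4]
 [-0.2 -0.5]
 [ 0.5 -0.2]
 [ 0.  -0.4]
 [ 0.5 -0.9]]
[0.50277741 0.2344918  0.1656311 ] [0.50268469 0.23833672 0.16222353]
[ 0.553 -0.176  0.012] [ 0.4432 -0.1599  0.012 ] [ 0.4063 -0.4038  0.012 ] [ 0.5524 -0.1697  0.012 ] [ 0.4472 -0.1562  0.012 ] [ 0.4074 -0.3935  0.012 ] 
ph
[ 0.48044582 -0.28838121 -0.15185772]
[[-1.  -0.3]
 [-1.2 -0.6]
 [-0.1 -0.3]
 [ 0.  -1.1]
 [ 0.9  0.2]
 [ 1.2 -2.3]]
[ 0.47931263 -0.29059148 -0.15274988] [ 0.48108343 -0.28467608 -0.15112257]
blue stop [0.50760596 0.18798208 0.055     ]
white [0.49193131 0.27806854 0.055     ]
tab [ 0.46288095 -0.35439961  0.108     ]
[0.50969485 0.19267431 0.055     ] [0.49667334 0.27950143 0.055     ] [ 0.46270593 -0.35668392  0.108     ]
```

Rack fit: centre (0.503, 0.237), yaw 9.4°. Photometer fit: centre (0.480, -0.288), yaw -8.7°. Base dimensions agree to within a few mm, and the stopper position matches the -y slot at (0.510, 0.193).

Things that could be mistaken for the blue-stoppered cell, by top-view pixel:
- Clear cell in the rack's right slot, blue stopper, at (206,229). This is my choice.
- White-stoppered cell at (174,234).
- Yellow cells with blue tops at (199,203) and (228,207), outside the rack.

The close crop confirmed the choice.

I'll open the shutter first, starting by turning the tool to the photometer's yaw.

Request:
{"fn": "jog_arm", "kwargs": {"series": [{"rz": 6.7,"z": -0.004},{"rz": 6.7,"z": -0.004},{"rz": 6.7,"z": -0.004},{"rz": 6.7,"z": -0.004},{"rz": 6.7,"z": -0.004},{"rz": 6.7,"z": -0.004},{"rz": 6.7,"z": -0.004},{"rz": 6.7,"z": -0.004},{"rz": 6.7,"z": -0.004},{"rz": 6.7,"z": -0.004},{"rz": 6.7,"z": -0.004},{"rz": 6.7,"z": -0.004}]}}

```text
invalid input
```

```bash
cat > go.py <<'E'
import sys
from h import *
from bench import robot
def delta(tgt,yaw):
    o=robot.get_obs();M=rot(o["ee_rot"]);Rt=rot([np.pi,0,yaw])
    d=M.T@(np.array(tgt)-o["tool_pos"]);rv=np.degrees(R.from_matrix(M.T@Rt).as_rotvec())
    print("t%.2f pos"%o["time"],o["tool_pos"].round(4),"rpy",np.degrees(o["ee_rot"]).round(2),"F",o["wrist_force"].round(1),"w",o["width"].round(4))
    print("shift mm",(d*1000).round(1),"rot",rv.round(2))
if __name__=="__main__":
    a=[float(v) for v in sys.argv[1:]];delta(a[:3],a[3])
E
python3 go.py .36 .1 .27 -.152
```

```text
Traceback (most recent call last):
  File "go.py", line 10, in <module>
    a=[float(v) for v in sys.argv[1:]];delta(a[:3],a[3])
                                       ~~~~~^^^^^^^^^^^^
  File "go.py", line 7, in delta
    print("t%.2f pos"%o["time"],o["tool_pos"].round(4),"rpy",np.degrees(o["ee_rot"]).round(2),"F",o["wrist_force"].round(1),"w",o["width"].round(4))
                                                                                                                                ^^^^^^^^^^^^^^^^
AttributeError: 'float' object has no attribute 'round'
```

```bash
sed -i 's/o\["width"\].round(4)/round(float(o["width"]),4)/' go.py; python3 go.py .36 .1 .27 -.152
```

```text
t0.15 pos [0.1743 0.5212 0.2046] rpy [-1.7999e+02  1.0000e-01  7.1500e+01] F [ 0.4  0.5 -0.4] w 0.0937
shift mm [-340.6  309.7  -64.9] rot [6.000e-02 9.000e-02 8.021e+01]
```

Request:
{"fn": "jog_arm", "kwargs": {"series": [{"x": 0,"y": 0,"z": -0.004,"rx": 0,"ry": 0,"rz": 6.7},{"x": 0,"y": 0,"z": -0.004,"rx": 0,"ry": 0,"rz": 6.7}], "claw": 1}}

```text
time: 0.32
tool_pos: [0.1739, 0.5202, 0.2106]
ee_rot: [3.141, 0.006, 1.007]
wrist_force: [1.0, -0.2, 0.7]
width: 0.0939
```

Request:
{"fn": "jog_arm", "kwargs": {"series": [{"rz": 6.7,"z": -0.005},{"rz": 6.7,"z": -0.005},{"rz": 6.7,"z": -0.005},{"rz": 6.7,"z": -0.005},{"rz": 6.7,"z": -0.005},{"rz": 6.7,"z": -0.005},{"rz": 6.7,"z": -0.005},{"rz": 6.7,"z": -0.005},{"rz": 6.7,"z": -0.005},{"rz": 6.7,"z": -0.005}], "claw": 1}}

```text
invalid input
```

```bash
python3 go.py .36 .1 .27 -.152
```

```text
t0.32 pos [0.1739 0.5202 0.2106] rpy [179.95   0.34  57.68] F [ 1.  -0.2  0.7] w 0.0939
shift mm [-255.9  382.   -57.6] rot [ 0.24  0.28 66.39]
```

All six keys are needed in each row.

Request:
{"fn": "jog_arm", "kwargs": {"series": [{"x": 0,"y": 0,"z": -0.006,"rx": 0,"ry": 0,"rz": 6.6},{"x": 0,"y": 0,"z": -0.006,"rx": 0,"ry": 0,"rz": 6.6},{"x": 0,"y": 0,"z": -0.006,"rx": 0,"ry": 0,"rz": 6.6},{"x": 0,"y": 0,"z": -0.006,"rx": 0,"ry": 0,"rz": 6.6},{"x": 0,"y": 0,"z": -0.006,"rx": 0,"ry": 0,"rz": 6.6},{"x": 0,"y": 0,"z": -0.006,"rx": 0,"ry": 0,"rz": 6.6},{"x": 0,"y": 0,"z": -0.006,"rx": 0,"ry": 0,"rz": 6.6},{"x": 0,"y": 0,"z": -0.006,"rx": 0,"ry": 0,"rz": 6.6},{"x": 0,"y": 0,"z": -0.006,"rx": 0,"ry": 0,"rz": 6.6},{"x": 0,"y": 0,"z": -0.006,"rx": 0,"ry": 0,"rz": 6.6}]}}

```text
time: 1.15
tool_pos: [0.1729, 0.5183, 0.2667]
ee_rot: [3.123, 0.004, -0.205]
wrist_force: [-0.0, 0.7, 0.1]
width: 0.094
```

```bash
python3 go.py .36 .1 .27 -.152
```

```text
t1.15 pos [0.1729 0.5183 0.2667] rpy [178.92   0.24 -11.75] F [-0.   0.7  0.1] w 0.094
shift mm [268.3 371.4   2.5] rot [ 1.07  0.27 -3.04]
```

Request:
{"fn": "jog_arm", "kwargs": {"series": [{"x": 0.022,"y": 0.031,"z": 0,"rx": 0.5,"ry": 0,"rz": -1.5},{"x": 0.022,"y": 0.031,"z": 0,"rx": 0.5,"ry": 0,"rz": -1.5},{"x": 0.022,"y": 0.031,"z": 0,"rx": 0,"ry": 0,"rz": 0},{"x": 0.022,"y": 0.031,"z": 0,"rx": 0,"ry": 0,"rz": 0},{"x": 0.022,"y": 0.031,"z": 0,"rx": 0,"ry": 0,"rz": 0},{"x": 0.022,"y": 0.031,"z": 0,"rx": 0,"ry": 0,"rz": 0},{"x": 0.022,"y": 0.031,"z": 0,"rx": 0,"ry": 0,"rz": 0},{"x": 0.022,"y": 0.031,"z": 0,"rx": 0,"ry": 0,"rz": 0},{"x": 0.022,"y": 0.031,"z": 0,"rx": 0,"ry": 0,"rz": 0},{"x": 0.022,"y": 0.031,"z": 0,"rx": 0,"ry": 0,"rz": 0},{"x": 0.022,"y": 0.031,"z": 0,"rx": 0,"ry": 0,"rz": 0},{"x": 0.022,"y": 0.031,"z": 0,"rx": 0,"ry": 0,"rz": 0}]}}

```text
time: 2.15
tool_pos: [0.3775, 0.0978, 0.2609]
ee_rot: [3.137, 0.008, -0.139]
wrist_force: [0.4, 0.6, -0.3]
width: 0.0938
```

```bash
python3 go.py .463 -.355 .25 -.152
```

```text
t2.15 pos [0.3775 0.0978 0.2609] rpy [179.73   0.43  -7.94] F [ 0.4  0.6 -0.3] w 0.0938
shift mm [147.4 436.6  11.8] rot [0.27 0.43 0.77]
```

Request:
{"fn": "jog_arm", "kwargs": {"series": [{"x": 0.012,"y": 0.036,"z": 0,"rx": 0.3,"ry": 0.4,"rz": 0.8},{"x": 0.012,"y": 0.036,"z": 0,"rx": 0,"ry": 0,"rz": 0},{"x": 0.012,"y": 0.036,"z": 0,"rx": 0,"ry": 0,"rz": 0},{"x": 0.012,"y": 0.036,"z": 0,"rx": 0,"ry": 0,"rz": 0},{"x": 0.012,"y": 0.036,"z": 0,"rx": 0,"ry": 0,"rz": 0},{"x": 0.012,"y": 0.036,"z": 0,"rx": 0,"ry": 0,"rz": 0},{"x": 0.012,"y": 0.036,"z": 0,"rx": 0,"ry": 0,"rz": 0},{"x": 0.012,"y": 0.036,"z": 0,"rx": 0,"ry": 0,"rz": 0},{"x": 0.012,"y": 0.036,"z": 0,"rx": 0,"ry": 0,"rz": 0},{"x": 0.012,"y": 0.03,"z": 0,"rx": 0,"ry": 0,"rz": 0},{"x": 0.01,"y": 0.02,"z": 0,"rx": 0,"ry": 0,"rz": 0},{"x": 0.005,"y": 0.01,"z": 0,"rx": 0,"ry": 0,"rz": 0}]}}

```text
time: 3.15
tool_pos: [0.45, -0.3283, 0.2547]
ee_rot: [-3.139, 0.004, -0.163]
wrist_force: [0.2, 0.3, -0.4]
width: 0.0942
```

```bash
python3 go.py .463 -.355 .2 -.152; python3 - <<'E'
from bench import cams
from h import *
s=cams.snapshot("wrist");pickle.dump(s,open("b.pkl","wb"));cv2.imwrite("pics/b.png",s["img"][:,:,::-1])
E
```

```text
t3.15 pos [ 0.45   -0.3283  0.2547] rpy [-179.83    0.25   -9.35] F [ 0.2  0.3 -0.4] w 0.0942
shift mm [17.4 24.3 54.6] rot [-0.18  0.25 -0.65]
```

View pics/b.png

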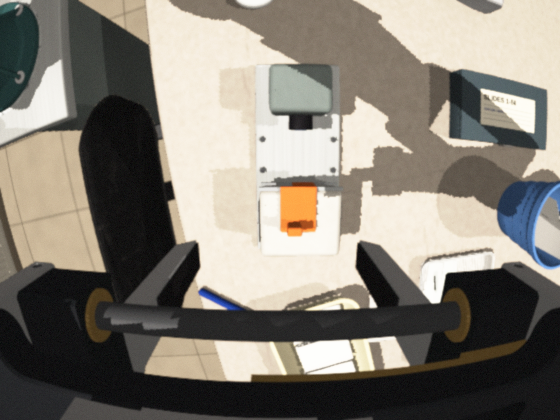

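The wrist view shows the photometer square to the tool. The detector is at (300,90), the lamp house at (298,222) and the orange tab at (297,230). I'll zoom in to fit it.

```bash
python3 - <<'E'
from h import *
s=pickle.load(open("b.pkl","rb"))
crop(s["img"],240,55,120,100,6,"pics/b1.png");crop(s["img"],240,155,120,110,5,"pics/b2.png")
E
```

```text
(no output)
```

View pics/b1.png

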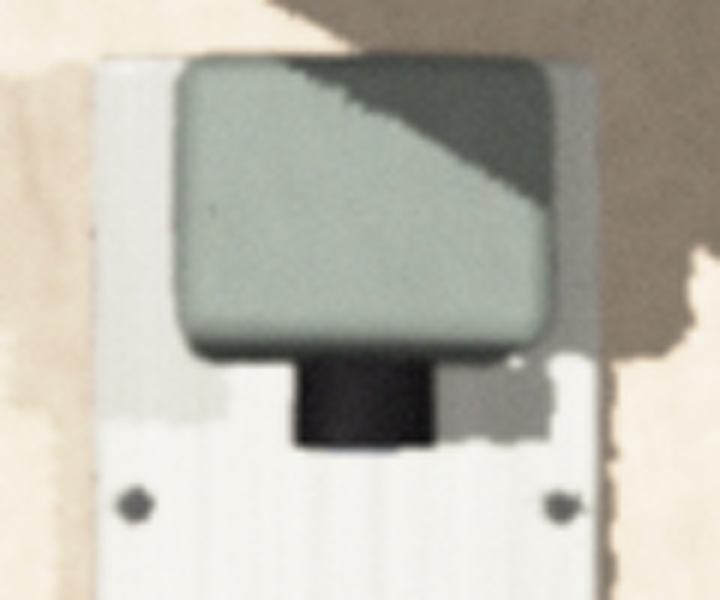

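View pics/b2.png

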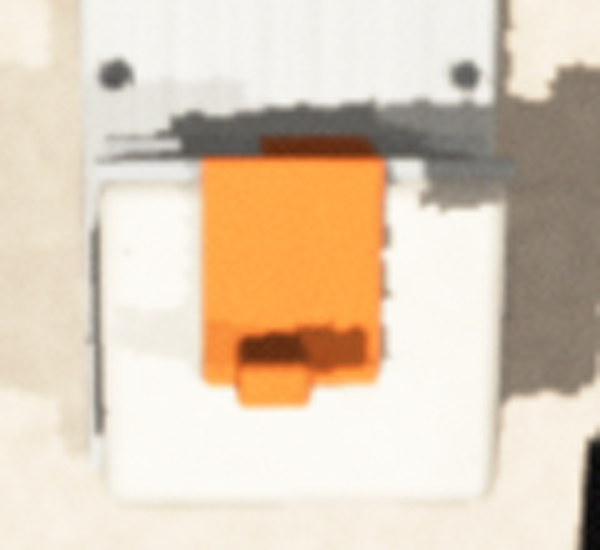

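```bash
cat > fit2.py <<'E'
from h import *
from scipy.optimize import least_squares
s=pickle.load(open("b.pkl","rb"))
N=None
obs=[((-.055,.125,.012),255.8,64.5),((.055,.125,.012),339.5,65.0),((-.055,-.01,.012),256.6,N),((.055,0,.012),339.3,N),
((-.014,.031,.06),289.2,129.2),((.014,.031,.06),312.8,129.2),((-.035,.08,.078),269.7,N),((.035,.08,.078),332,N),
((-.047,-.09,.078),261,N),((.047,-.08,.078),340.5,N),((0,-.116,.078),N,254.4)]
def pt(p,l): c,sn=np.cos(p[2]),np.sin(p[2]);return np.array([p[0]+c*l[0]-sn*l[1],p[1]+sn*l[0]+c*l[1],l[2]])
def f(p):
    r=[]
    for l,u,v in obs:
        q=proj(s,pt(p,l),True)
        if u is not N:r.append(q[0]-u)
        if v is not N:r.append(q[1]-v)
    return np.array(r)
r=least_squares(f,[.48,-.288,-.152],loss='soft_l1');print(r.x,f(r.x).round(1))
p=r.x
t=onz(s,(294.9,232.2),.108,True);c,sn=np.cos(p[2]),np.sin(p[2]);d=t[:2]-p[:2]
print("tab",t,"local",c*d[0]+sn*d[1],-sn*d[0]+c*d[1])
for uv in((240+237/5,231),(240+312/5,231),(295,155+365/5),(295,155+405/5)):
    print(onz(s,uv,.108,True).round(4))
E
python3 fit2.py
```

```text
[ 0.48258141 -0.28834646 -0.15806147] [-0.7 -4.7  0.4 -4.1 -0.7  0.7 -0.7  0.4  0.2  0.5 -0.4  1.6 -0.7  1.2
  2.9]
tab [ 0.46198907 -0.3619819   0.108     ] local -0.00874511999688561 -0.07595884411033245
[ 0.4544 -0.3594  0.108 ]
[ 0.47  -0.362  0.108]
[ 0.4628 -0.3575  0.108 ]
[ 0.4615 -0.3661  0.108 ]
```

```bash
cat >> fit2.py <<'E'
print(s["origin"],s["attitude"],s["mtx"])
def loc(uv,z):
    t=onz(s,uv,z,True);d=t[:2]-p[:2];return np.round([c*d[0]+sn*d[1],-sn*d[0]+c*d[1]],4)
for n,uv,z in(("farL",(255.8,64.5),.012),("farR",(339.5,65),.012),("det back?",(300,55+55/6),.078),("det front top",(300,55+335/6),.078),("nose",(301,129.2),.06),("lamp front",(256,191),.078),("lamp front slot",(270,155+163/5),.078),("shutter plate front",(300,155+158/5),.082),("lamp back",(300,254.4),.078),("lamp backbot",(300,255),.078)):print(n,loc(uv,z))
E
python3 fit2.py
```

```text
[ 0.48258141 -0.28834646 -0.15806147] [-0.7 -4.7  0.4 -4.1 -0.7  0.7 -0.7  0.4  0.2  0.5 -0.4  1.6 -0.7  1.2
  2.9]
tab [ 0.46198907 -0.3619819   0.108     ] local -0.00874511999688561 -0.07595884411033245
[ 0.4544 -0.3594  0.108 ]
[ 0.47  -0.362  0.108]
[ 0.4628 -0.3575  0.108 ]
[ 0.4615 -0.3661  0.108 ]
[ 0.4610841  -0.26151751  0.43435795] [ 2.9018494   0.00325805 -0.16390254] [[325.1922621    0.         277.40886956]
 [  0.         325.1922621  214.41345477]
 [  0.           0.           1.        ]]
farL [-0.0541  0.1186]
farR [0.0544 0.1193]
det back? [-0.0016  0.1038]
det front top [-0.002   0.0513]
nose [0.0003 0.0315]
lamp front [-0.0508 -0.0371]
lamp front slot [-0.0352 -0.0334]
shutter plate front [-0.0021 -0.0317]
lamp back [-0.001  -0.1123]
lamp backbot [-0.0009 -0.1131]
```

Lamp front, shutter leaf, nose and detector front each come out within about 1.3 mm of their given positions. The base and lamp ends sit a few mm short, probably because of rounded edges. The tab is at (0.462, -0.362). I'll descend over it with the jaws open.

```bash
python3 go.py .462 -.362 .09 -.158
```

```text
t3.20 pos [ 0.45   -0.3293  0.254 ] rpy [-179.86    0.29   -9.41] F [ 0.7 -0.8  0.4] w 0.0936
shift mm [ 18.   30.7 163.9] rot [-0.14  0.29 -0.35]
```

Request:
{"fn": "jog_arm", "kwargs": {"series": [{"x": 0.009,"y": 0.015,"z": 0,"rx": -0.1,"ry": 0.3,"rz": -0.3},{"x": 0.009,"y": 0.015,"z": 0.005,"rx": 0,"ry": 0,"rz": 0},{"x": 0,"y": 0,"z": 0.025,"rx": 0,"ry": 0,"rz": 0},{"x": 0,"y": 0,"z": 0.03,"rx": 0,"ry": 0,"rz": 0},{"x": 0,"y": 0,"z": 0.03,"rx": 0,"ry": 0,"rz": 0},{"x": 0,"y": 0,"z": 0.025,"rx": 0,"ry": 0,"rz": 0},{"x": 0,"y": 0,"z": 0.01,"rx": 0,"ry": 0,"rz": 0},{"x": 0,"y": 0,"z": 0,"rx": 0,"ry": 0,"rz": 0}]}}

```text
time: 3.87
tool_pos: [0.4653, -0.3561, 0.1266]
ee_rot: [-3.138, -0.003, -0.153]
wrist_force: [0.7, 0.4, -0.9]
width: 0.0941
```

```bash
python3 go.py .462 -.362 .09 -.158; python3 - <<'E'
from bench import cams
from h import *
s=cams.snapshot("wrist");pickle.dump(s,open("c.pkl","wb"));cv2.imwrite("pics/c.png",s["img"][:,:,::-1])
E
```

```text
t3.87 pos [ 0.4653 -0.3561  0.1266] rpy [-1.7981e+02 -1.6000e-01 -8.7700e+00] F [ 0.7  0.4 -0.9] w 0.0941
shift mm [-2.5  6.4 36.6] rot [-0.19 -0.16  0.28]
```

View pics/c.png

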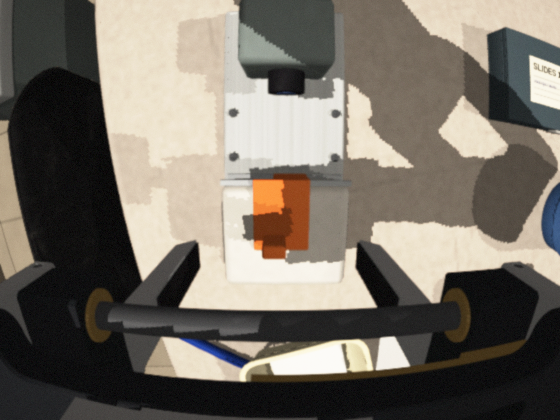

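```bash
python3 - <<'E'
from h import *
s=pickle.load(open("c.pkl","rb"))
print(onz(s,(274,253.5),.108,True))
crop(s["img"],210,165,150,125,5,"pics/c5.png")
E
```

```text
[ 0.4616163  -0.36243391  0.108     ]
```

View pics/c5.png

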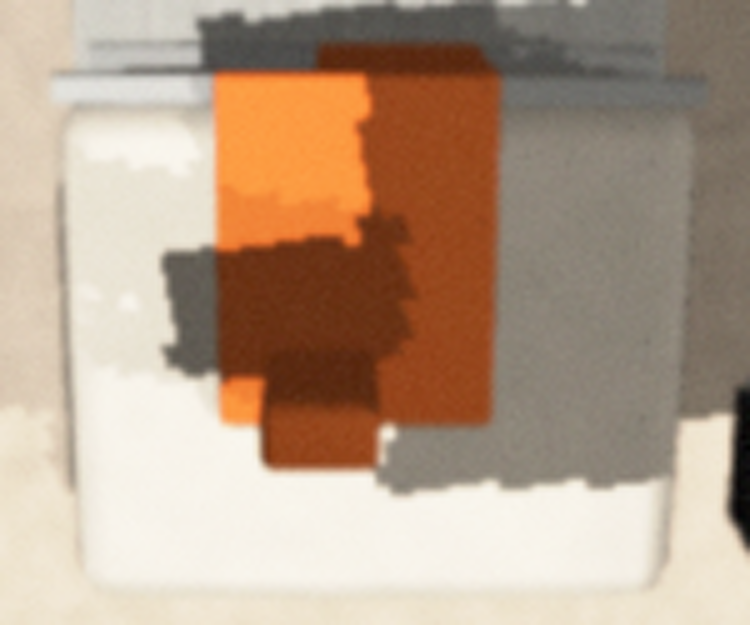

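The zoomed crop has the tab's top centre at (274,253), giving (0.4616, -0.362), which agrees with the earlier measurement. Next I descend and close on it.

Request:
{"fn": "jog_arm", "kwargs": {"series": [{"x": -0.002,"y": 0.004,"z": 0.012,"rx": 0,"ry": 0,"rz": 0},{"x": -0.001,"y": 0.003,"z": 0.012,"rx": 0,"ry": 0,"rz": 0},{"x": 0,"y": 0.001,"z": 0.01,"rx": 0,"ry": 0,"rz": 0},{"x": 0,"y": 0,"z": 0.002,"rx": 0,"ry": 0,"rz": 0},{"x": 0,"y": 0,"z": 0,"rx": 0,"ry": 0,"rz": 0}]}}

```text
time: 4.33
tool_pos: [0.4644, -0.3661, 0.0954]
ee_rot: [3.138, -0.013, -0.152]
wrist_force: [-0.3, 0.0, -0.8]
width: 0.0939
```

```bash
python3 go.py .462 -.362 .09 -.158
```

```text
t4.33 pos [ 0.4644 -0.3661  0.0954] rpy [179.79  -0.76  -8.69] F [-0.3  0.  -0.8] w 0.0939
shift mm [-3.  -3.7  5.3] rot [ 0.21 -0.76  0.36]
```

Request:
{"fn": "jog_arm", "kwargs": {"series": [{"x": -0.002,"y": -0.003,"z": 0.004,"rx": 0,"ry": -0.7,"rz": 0.3},{"x": 0,"y": 0,"z": 0.001,"rx": 0,"ry": 0,"rz": 0},{"x": 0,"y": 0,"z": 0,"rx": 0,"ry": 0,"rz": 0},{"x": 0,"y": 0,"z": 0,"rx": 0,"ry": 0,"rz": 0},{"x": 0,"y": 0,"z": 0,"rx": 0,"ry": 0,"rz": 0},{"x": 0,"y": 0,"z": 0,"rx": 0,"ry": 0,"rz": 0},{"x": 0,"y": 0,"z": 0,"rx": 0,"ry": 0,"rz": 0},{"x": 0,"y": 0,"z": 0,"rx": 0,"ry": 0,"rz": 0}], "claw": 0}}

```text
time: 5.0
tool_pos: [0.4639, -0.3636, 0.0923]
ee_rot: [3.136, -0.003, -0.158]
wrist_force: [0.3, -0.4, -0.2]
width: 0.0442
```

```bash
python3 go.py .462 -.362 .09 -.158
```

```text
t5.00 pos [ 0.4639 -0.3636  0.0923] rpy [179.66  -0.2   -9.04] F [ 0.3 -0.4 -0.2] w 0.0442
shift mm [-2.2 -1.3  2.3] rot [ 0.34 -0.2   0.02]
```

Request:
{"fn": "jog_arm", "kwargs": {"series": [{"x": -0.002,"y": -0.001,"z": 0.002,"rx": 0,"ry": 0,"rz": 0},{"x": 0,"y": 0,"z": 0,"rx": 0,"ry": 0,"rz": 0},{"x": 0,"y": 0,"z": 0,"rx": 0,"ry": 0,"rz": 0},{"x": 0,"y": 0,"z": 0,"rx": 0,"ry": 0,"rz": 0},{"x": 0,"y": 0,"z": 0,"rx": 0,"ry": 0,"rz": 0},{"x": 0,"y": 0,"z": 0,"rx": 0,"ry": 0,"rz": 0},{"x": 0,"y": 0,"z": 0,"rx": 0,"ry": 0,"rz": 0}]}}

```text
time: 5.58
tool_pos: [0.4619, -0.3623, 0.0903]
ee_rot: [3.135, -0.004, -0.158]
wrist_force: [0.1, 0.0, 0.4]
width: 0.0156
```

```bash
python3 go.py .462 -.362 .09 -.158
```

```text
t5.58 pos [ 0.4619 -0.3623  0.0903] rpy [179.64  -0.22  -9.04] F [0.1 0.  0.4] w 0.0156
shift mm [ 0.  -0.3  0.3] rot [ 0.36 -0.22  0.01]
```

The tab is gripped at 15.6 mm opening, matching its 16 mm. I'll slide it +x.

Request:
{"fn": "jog_arm", "kwargs": {"series": [{"x": 0.004,"y": 0,"z": 0,"rx": 0,"ry": 0,"rz": 0},{"x": 0.005,"y": 0,"z": 0,"rx": 0,"ry": 0,"rz": 0},{"x": 0.005,"y": 0,"z": 0,"rx": 0,"ry": 0,"rz": 0},{"x": 0.005,"y": 0,"z": 0,"rx": 0,"ry": 0,"rz": 0},{"x": 0.005,"y": 0,"z": 0,"rx": 0,"ry": 0,"rz": 0},{"x": 0.004,"y": 0,"z": 0,"rx": 0,"ry": 0,"rz": 0}]}}

```text
time: 6.08
tool_pos: [0.4903, -0.3668, 0.0903]
ee_rot: [3.136, -0.0, -0.159]
wrist_force: [-1.0, 0.7, 0.2]
width: 0.0156
```

```bash
python3 go.py .462 -.362 .09 -.158
```

```text
t6.08 pos [ 0.4903 -0.3668  0.0903] rpy [179.68  -0.    -9.08] F [-1.   0.7  0.2] w 0.0156
shift mm [-28.7  -0.3   0.3] rot [ 0.32 -0.   -0.03]
```

Request:
{"fn": "jog_arm", "kwargs": {"series": [{"x": 0.003,"y": 0,"z": 0,"rx": 0,"ry": 0,"rz": 0},{"x": 0.003,"y": 0,"z": 0,"rx": 0,"ry": 0,"rz": 0},{"x": 0.002,"y": 0,"z": 0,"rx": 0,"ry": 0,"rz": 0},{"x": 0.002,"y": 0,"z": 0,"rx": 0,"ry": 0,"rz": 0}]}}

```text
time: 6.42
tool_pos: [0.4929, -0.3672, 0.0902]
ee_rot: [3.138, 0.022, -0.159]
wrist_force: [-7.8, 1.4, 2.8]
width: 0.0157
```

```bash
python3 go.py .462 -.362 .09 -.158
```

```text
t6.42 pos [ 0.4929 -0.3672  0.0902] rpy [179.77   1.28  -9.13] F [-7.8  1.4  2.8] w 0.0157
shift mm [-31.4  -0.3   0.9] rot [ 0.23  1.28 -0.07]
```

Request:
{"fn": "jog_arm", "kwargs": {"series": [{"x": 0.003,"y": 0,"z": 0,"rx": 0,"ry": 0,"rz": 0},{"x": 0.004,"y": 0,"z": 0,"rx": 0,"ry": -1,"rz": 0},{"x": 0.004,"y": 0,"z": 0,"rx": 0,"ry": 0,"rz": 0}]}}

```text
time: 6.67
tool_pos: [0.4927, -0.3672, 0.0898]
ee_rot: [3.14, 0.068, -0.163]
wrist_force: [-13.3, 3.1, 7.2]
width: 0.0162
```

```bash
python3 go.py .462 -.362 .09 -.158;python3 - <<'E'
from bench import cams
from h import *
s=cams.snapshot("wrist");pickle.dump(s,open("d.pkl","wb"));cv2.imwrite("pics/d.png",s["img"][:,:,::-1])
crop(s["img"],180,100,200,180,4,"pics/d4.png")
E
```

```text
t6.67 pos [ 0.4927 -0.3672  0.0898] rpy [179.92   3.88  -9.32] F [-13.3   3.1   7.2] w 0.0162
shift mm [-31.1  -0.2   1.9] rot [ 0.07  3.88 -0.26]
```

View pics/d4.png

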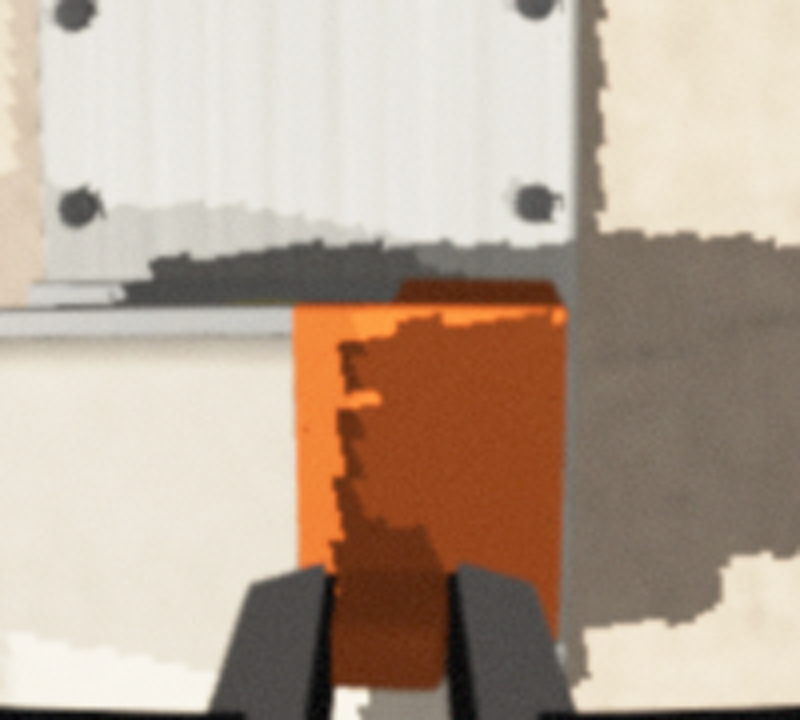

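```bash
python3 - <<'E'
from h import *
p=[.4826,-.2883,-.158];c,sn=np.cos(p[2]),np.sin(p[2])
def loc(s,uv,z):
    t=onz(s,uv,z,True);d=t[:2]-p[:2];return np.round([c*d[0]+sn*d[1],-sn*d[0]+c*d[1]],4)
b,cc,d=[pickle.load(open(f+".pkl","rb")) for f in "bcd"]
print("b",loc(b,(240+203/5,155+162/5),.082),loc(b,(240+383/5,155+162/5),.082))
print("c",loc(cc,(210+216/5,165+80/5),.082),loc(cc,(210+497/5,165+80/5),.082))
print("d",loc(d,(180+294/4,100+312/4),.082),loc(d,(180+567/4,100+312/4),.082))
print("lamp c",loc(cc,(210+62/5,165+300/5),.078),loc(cc,(210+692/5,165+300/5),.078), "base d",loc(d,(180+46/4,100+200/4),.012),loc(d,(180+576/4,100+200/4),.012))
E
```

```text
b [-0.0234 -0.0326] [ 0.0162 -0.0327]
c [-0.0238 -0.0328] [ 0.0154 -0.0326]
d [ 0.0076 -0.0327] [ 0.0472 -0.0325]
lamp c [-0.0472 -0.0658] [ 0.0459 -0.0656] base d [-0.0537 -0.0182] [ 0.0536 -0.0194]
```

Request:
{"fn": "jog_arm", "kwargs": {"series": [{"x": -0.001,"y": 0,"z": 0,"rx": 0,"ry": 3,"rz": 0},{"x": 0,"y": 0,"z": 0,"rx": 0,"ry": 1,"rz": 0},{"x": 0.001,"y": 0,"z": 0,"rx": 0,"ry": 0.5,"rz": 0},{"x": 0.004,"y": 0,"z": 0,"rx": 0,"ry": 1.5,"rz": 0}]}}

```text
time: 7.05
tool_pos: [0.4934, -0.3674, 0.0901]
ee_rot: [3.141, -0.028, -0.162]
wrist_force: [-15.4, 2.2, 9.1]
width: 0.0161
```

```bash
python3 go.py .462 -.362 .09 -.158
```

```text
t7.05 pos [ 0.4934 -0.3674  0.0901] rpy [179.97  -1.62  -9.28] F [-15.4   2.2   9.1] w 0.0161
shift mm [-31.9  -0.2  -0.8] rot [ 0.03 -1.62 -0.23]
```

Between 10 and 15 N at different tilts the tab stays put, so it is against the end stop after 31.5 mm. The shutter may have started slightly open, so I'll check the leaf position.

```bash
python3 - <<'E'
from h import *
p=[.4826,-.2883,-.158];c,sn=np.cos(p[2]),np.sin(p[2])
def loc(s,uv,z):
    t=onz(s,uv,z,True);d=t[:2]-p[:2];return np.round([c*d[0]+sn*d[1],-sn*d[0]+c*d[1]],4)
b,cc,d=[pickle.load(open(f+".pkl","rb")) for f in "bcd"]
for z in (.05,.065,.08):
  print(z,"b leaf",loc(b,(240+262/5,155+140/5),z),loc(b,(240+375/5,155+140/5),z),"c",loc(cc,(210+318/5,165+45/5),z),loc(cc,(210+485/5,165+45/5),z),"d",loc(d,(180+397/4,100+282/4),z),loc(d,(180+557/4,100+282/4),z))
E
```

```text
0.05 b leaf [-0.0092 -0.0324] [ 0.018  -0.0324] c [-0.0098 -0.0316] [ 0.0167 -0.0314] d [ 0.0206 -0.0318] [ 0.0477 -0.0316]
0.065 b leaf [-0.0098 -0.0302] [ 0.0163 -0.0302] c [-0.0097 -0.0299] [ 0.0152 -0.0297] d [ 0.0216 -0.0302] [ 0.0467 -0.03  ]
0.08 b leaf [-0.0104 -0.0281] [ 0.0146 -0.0281] c [-0.0096 -0.0281] [ 0.0138 -0.028 ] d [ 0.0225 -0.0285] [ 0.0458 -0.0283]
```

Request:
{"fn": "jog_arm", "kwargs": {"series": [{"x": -0.001,"y": 0,"z": 0,"rx": 0,"ry": -1.5,"rz": 0},{"x": 0,"y": 0,"z": 0,"rx": 0,"ry": 0,"rz": 0},{"x": 0,"y": 0,"z": 0,"rx": 0,"ry": 0,"rz": 0}]}}

```text
time: 7.3
tool_pos: [0.4929, -0.3672, 0.0902]
ee_rot: [3.141, -0.004, -0.162]
wrist_force: [-3.0, 0.7, 2.8]
width: 0.0155
```

```bash
python3 go.py .462 -.362 .09 -.158
```

```text
t7.30 pos [ 0.4929 -0.3672  0.0902] rpy [179.97  -0.22  -9.31] F [-3.   0.7  2.8] w 0.0155
shift mm [-31.4  -0.2   0.1] rot [ 0.03 -0.22 -0.25]
```

The leaf was centred about +3 mm at the start and is about +34 mm now, consistent with fully open at the 35 mm stop. I'll release and rise.

Request:
{"fn": "jog_arm", "kwargs": {"series": [{"x": 0,"y": 0,"z": 0,"rx": 0,"ry": 0,"rz": 0},{"x": 0,"y": 0,"z": 0,"rx": 0,"ry": 0,"rz": 0},{"x": 0,"y": 0,"z": 0,"rx": 0,"ry": 0,"rz": 0},{"x": 0,"y": 0,"z": -0.002,"rx": 0,"ry": 0,"rz": 0},{"x": 0,"y": 0,"z": -0.01,"rx": 0,"ry": 0,"rz": 0},{"x": 0,"y": 0,"z": -0.03,"rx": 0,"ry": 0,"rz": 0},{"x": 0,"y": 0,"z": -0.035,"rx": 0,"ry": 0,"rz": 0},{"x": 0,"y": 0,"z": -0.035,"rx": 0,"ry": 0,"rz": 0},{"x": 0,"y": 0,"z": -0.035,"rx": 0,"ry": 0,"rz": 0},{"x": 0,"y": 0,"z": -0.03,"rx": 0,"ry": 0,"rz": 0},{"x": 0,"y": 0,"z": -0.02,"rx": 0,"ry": 0,"rz": 0}], "claw": 0.6}}

```text
time: 8.22
tool_pos: [0.4917, -0.3647, 0.2905]
ee_rot: [-3.134, 0.002, -0.161]
wrist_force: [0.5, -0.3, -0.0]
width: 0.0564
```

```bash
python3 go.py .36 .0 .26 -.158; python3 - <<'E'
from bench import cams
from h import *
s=cams.snapshot("wrist");pickle.dump(s,open("e.pkl","wb"))
crop(s["img"],180,50,200,210,3,"pics/e.png")
E
```

```text
t8.22 pos [ 0.4917 -0.3647  0.2905] rpy [-1.7957e+02  1.0000e-01 -9.2400e+00] F [ 0.5 -0.3 -0. ] w 0.0564
shift mm [-188.5 -338.5   33.4] rot [-0.43  0.1  -0.19]
```

View pics/e.png

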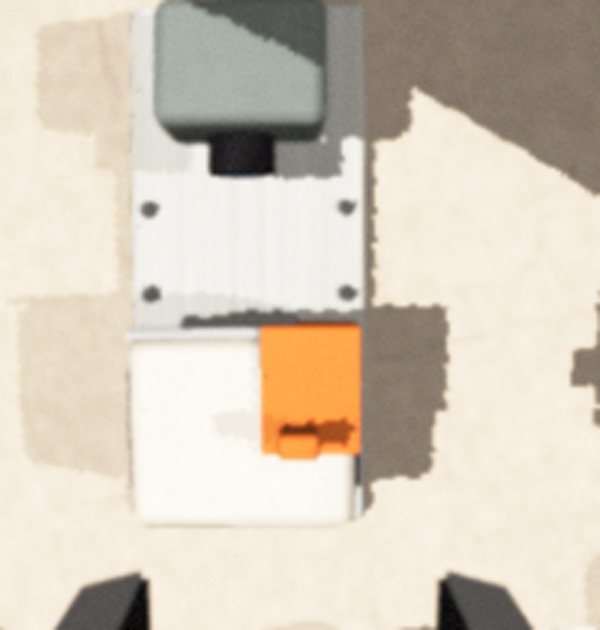

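The shutter stays open after release: the orange plate's right edge lines up with the lamp's +x edge. Next is the rack, by a retracted path.

Request:
{"fn": "jog_arm", "kwargs": {"series": [{"x": -0.016,"y": -0.028,"z": 0,"rx": -0.4,"ry": 0,"rz": 0},{"x": -0.016,"y": -0.028,"z": 0,"rx": 0,"ry": 0,"rz": 0},{"x": -0.016,"y": -0.028,"z": 0,"rx": 0,"ry": 0,"rz": 0},{"x": -0.016,"y": -0.028,"z": 0,"rx": 0,"ry": 0,"rz": 0},{"x": -0.016,"y": -0.028,"z": 0,"rx": 0,"ry": 0,"rz": 0},{"x": -0.016,"y": -0.028,"z": 0,"rx": 0,"ry": 0,"rz": 0},{"x": -0.016,"y": -0.028,"z": 0,"rx": 0,"ry": 0,"rz": 0},{"x": -0.016,"y": -0.028,"z": 0,"rx": 0,"ry": 0,"rz": 0},{"x": -0.016,"y": -0.028,"z": 0,"rx": 0,"ry": 0,"rz": 0},{"x": -0.016,"y": -0.028,"z": 0,"rx": 0,"ry": 0,"rz": 0},{"x": -0.016,"y": -0.028,"z": 0,"rx": 0,"ry": 0,"rz": 0},{"x": -0.016,"y": -0.028,"z": 0,"rx": 0,"ry": 0,"rz": 0}], "claw": 0.5}}

```text
time: 9.27
tool_pos: [0.3542, 0.0055, 0.2962]
ee_rot: [3.133, -0.025, -0.173]
wrist_force: [0.9, 0.3, -0.1]
width: 0.0469
```

```bash
python3 go.py .51 .19 .24 .1635
```

```text
t9.27 pos [0.3542 0.0055 0.2962] rpy [179.51  -1.43  -9.91] F [ 0.9  0.3 -0.1] w 0.0469
shift mm [ 120.3 -209.1   57.4] rot [  0.73  -1.33 -19.29]
```

Request:
{"fn": "jog_arm", "kwargs": {"series": [{"x": 0,"y": -0.03,"z": 0,"rx": 0.7,"ry": -1.3,"rz": -4.8},{"x": 0,"y": -0.03,"z": 0,"rx": 0,"ry": 0,"rz": -4.8},{"x": 0,"y": -0.03,"z": 0,"rx": 0,"ry": 0,"rz": -4.8},{"x": 0,"y": -0.03,"z": 0,"rx": 0,"ry": 0,"rz": -4.8},{"x": 0,"y": -0.02,"z": 0,"rx": 0,"ry": 0,"rz": 0}]}}

```text
time: 9.68
tool_pos: [0.3519, 0.1527, 0.3003]
ee_rot: [-3.139, -0.013, 0.18]
wrist_force: [0.0, -0.5, 0.5]
width: 0.0474
```

```bash
python3 go.py .50 .17 .24 .1635
```

```text
t9.68 pos [0.3519 0.1527 0.3003] rpy [-179.86   -0.77   10.3 ] F [ 0.  -0.5  0.5] w 0.0474
shift mm [147.9   9.6  62.3] rot [-0.15 -0.77  0.93]
```

Request:
{"fn": "jog_arm", "kwargs": {"series": [{"x": 0.02,"y": 0,"z": 0.006,"rx": 0,"ry": -0.7,"rz": 0.9},{"x": 0.03,"y": 0.001,"z": 0.008,"rx": 0,"ry": 0,"rz": 0},{"x": 0.03,"y": 0.001,"z": 0.008,"rx": 0,"ry": 0,"rz": 0},{"x": 0.03,"y": 0.001,"z": 0.008,"rx": 0,"ry": 0,"rz": 0},{"x": 0.02,"y": 0.001,"z": 0.008,"rx": 0,"ry": 0,"rz": 0},{"x": 0.015,"y": 0.001,"z": 0.008,"rx": 0,"ry": 0,"rz": 0},{"x": 0.003,"y": 0,"z": 0.006,"rx": 0,"ry": 0,"rz": 0},{"x": 0,"y": 0,"z": 0,"rx": 0,"ry": 0,"rz": 0}]}}

```text
time: 10.35
tool_pos: [0.503, 0.1825, 0.2531]
ee_rot: [-3.135, -0.014, 0.179]
wrist_force: [0.3, 0.2, 0.2]
width: 0.0469
```

```bash
python3 go.py .50 .17 .24 .1635; python3 - <<'E'
from bench import cams
from h import *
s=cams.snapshot("wrist");pickle.dump(s,open("f.pkl","wb"));cv2.imwrite("pics/f.png",s["img"][:,:,::-1])
E
```

```text
t10.35 pos [0.503  0.1825 0.2531] rpy [-179.6    -0.8    10.23] F [0.3 0.2 0.2] w 0.0469
shift mm [-5.4 11.8 13. ] rot [-0.4  -0.8   0.86]
```

View pics/f.png

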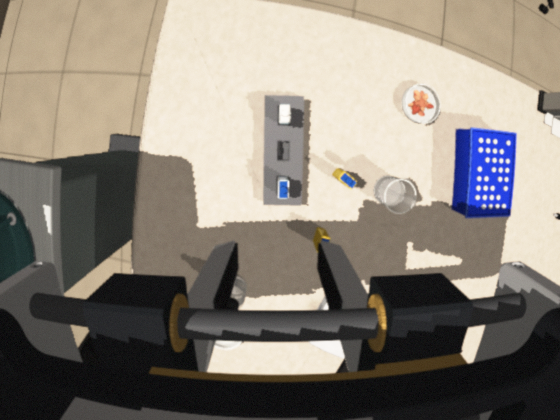

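The wrist view shows the rack at (285,150): the blue cell in the lower slot at (283,188), the white one at (285,114). The yellow look-alikes are at (345,178) and (321,236), both to the +x side. I'll zoom in to measure.

```bash
python3 - <<'E'
from h import *
s=pickle.load(open("f.pkl","rb"))
crop(s["img"],250,85,125,60,6,"pics/f1.png");crop(s["img"],250,140,125,100,6,"pics/f2.png")
E
```

```text
(no output)
```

View pics/f1.png

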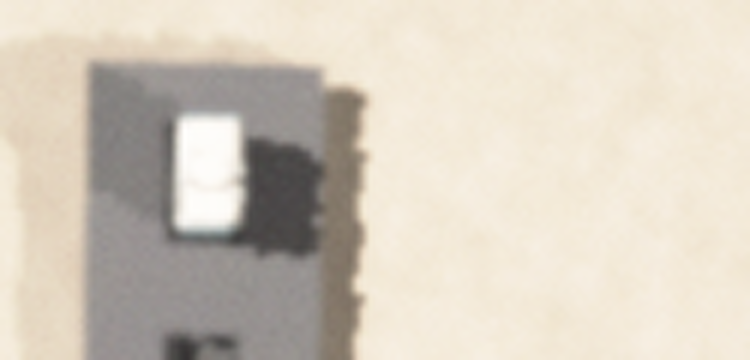

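View pics/f2.png

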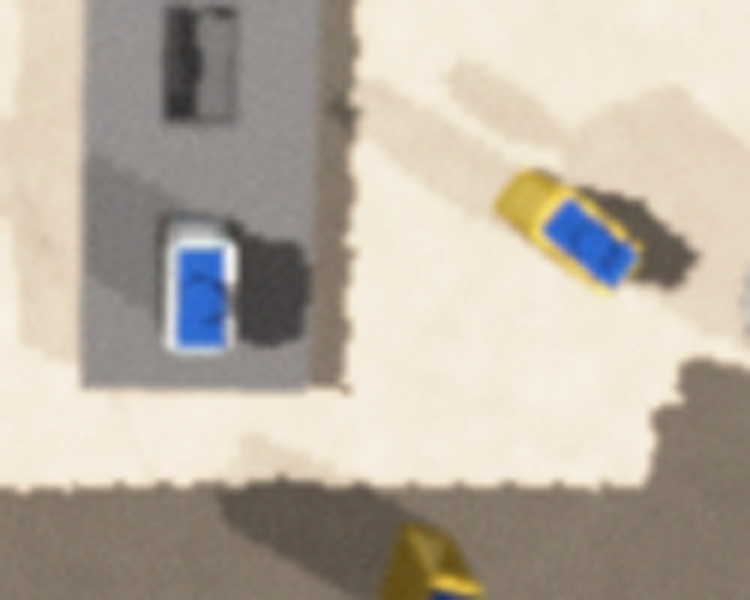

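```bash
cat > fit3.py <<'E'
from h import *
from scipy.optimize import least_squares
s=pickle.load(open("f.pkl","rb"))
a,b,z=.025,.071,.018
obs=[((-a,b,z),265,95.3),((a,b,z),303.8,96.3),((-a,-b,z),263.7,204.2),((a,-b,z),302,204.7)]
def pt(p,l): c,sn=np.cos(p[2]),np.sin(p[2]);return np.array([p[0]+c*l[0]-sn*l[1],p[1]+sn*l[0]+c*l[1],l[2]])
f=lambda p:np.concatenate([np.subtract(proj(s,pt(p,l),True),(u,v)) for l,u,v in obs])
r=least_squares(f,[.503,.237,.163]);p=r.x;print(p,np.degrees(p[2]),f(p).round(1))
print("slot",pt(p,(0,-.045,.018)))
for l,u,v in obs:print(onz(s,(u,v),.018,True).round(4))
print("stopper",onz(s,(283.7,189.8),.055,True),"white",onz(s,(250+208/6,85+173/6),.055,True))
print("yellow",onz(s,(348,178),.045,True),onz(s,(321,236),.03,True))
E
python3 fit3.py
```

```text
[0.50446627 0.23458262 0.16508902] 9.458903831282361 [-0.4 -0.5  0.5 -0.7 -0.   0.7 -0.1  0.5]
slot [0.51186158 0.19019445 0.018     ]
[0.4687 0.3    0.018 ]
[0.517  0.3077 0.018 ]
[0.4913 0.1613 0.018 ]
[0.5407 0.1694 0.018 ]
stopper [0.51127647 0.19021258 0.055     ] white [0.49644894 0.27791624 0.055     ]
yellow [0.58675634 0.21731267 0.045     ] [0.57199535 0.13504398 0.03      ]
```

Slot centre is (0.512, 0.190) from the rack and (0.511, 0.190) from the stopper, so they agree. Yaw is 9.46°. I'll narrow the jaws and go down to a hover.

```bash
python3 go.py .5115 .190 .085 .165
```

```text
t10.40 pos [0.5028 0.1825 0.2537] rpy [-179.6    -0.84   10.23] F [-0.7  0.6 -0. ] w 0.047
shift mm [  7.4  -4.7 168.9] rot [-0.4  -0.84  0.78]
```

Request:
{"fn": "jog_arm", "kwargs": {"series": [{"x": 0.004,"y": -0.004,"z": 0.005,"rx": -0.4,"ry": -0.8,"rz": 0.8},{"x": 0.003,"y": -0.001,"z": 0.025,"rx": 0,"ry": 0,"rz": 0},{"x": 0,"y": 0,"z": 0.032,"rx": 0,"ry": 0,"rz": 0},{"x": 0,"y": 0,"z": 0.032,"rx": 0,"ry": 0,"rz": 0},{"x": 0,"y": 0,"z": 0.032,"rx": 0,"ry": 0,"rz": 0},{"x": 0,"y": 0,"z": 0.015,"rx": 0,"ry": 0,"rz": 0},{"x": 0,"y": 0,"z": 0.005,"rx": 0,"ry": 0,"rz": 0}], "claw": 0.32}}

```text
time: 10.98
tool_pos: [0.5103, 0.1922, 0.1136]
ee_rot: [-3.14, -0.019, 0.162]
wrist_force: [-0.3, 0.1, 0.5]
width: 0.0302
```

```bash
python3 go.py .5115 .190 .085 .165
```

```text
t10.98 pos [0.5103 0.1922 0.1136] rpy [-179.91   -1.07    9.27] F [-0.3  0.1  0.5] w 0.0302
shift mm [ 0.3  2.4 28.6] rot [-0.09 -1.07 -0.19]
```

Request:
{"fn": "jog_arm", "kwargs": {"series": [{"x": 0,"y": 0.002,"z": 0.01,"rx": 0,"ry": -1.0,"rz": -0.2},{"x": 0,"y": 0,"z": 0.012,"rx": 0,"ry": 0,"rz": 0},{"x": 0,"y": 0,"z": 0.005,"rx": 0,"ry": 0,"rz": 0},{"x": 0,"y": 0,"z": 0,"rx": 0,"ry": 0,"rz": 0}]}}

```text
time: 11.32
tool_pos: [0.5109, 0.1911, 0.0869]
ee_rot: [-3.14, -0.003, 0.166]
wrist_force: [-0.5, -0.6, -0.7]
width: 0.0298
```

```bash
python3 go.py .5115 .190 .085 .165; python3 - <<'E'
from bench import cams
from h import *
s=cams.snapshot("wrist");pickle.dump(s,open("g.pkl","wb"));crop(s["img"],190,130,190,150,4,"pics/g.png")
E
python3 go.py .5115 .190 .085 .165
```

```text
t11.32 pos [0.5109 0.1911 0.0869] rpy [-1.799e+02 -1.500e-01  9.500e+00] F [-0.5 -0.6 -0.7] w 0.0298
shift mm [0.4 1.2 1.9] rot [-0.1  -0.15  0.04]
t11.37 pos [0.5111 0.1912 0.0874] rpy [-179.89   -0.18    9.5 ] F [-0.5 -0.6 -0.1] w 0.0302
shift mm [0.2 1.3 2.4] rot [-0.11 -0.18  0.05]
```

View pics/g.png

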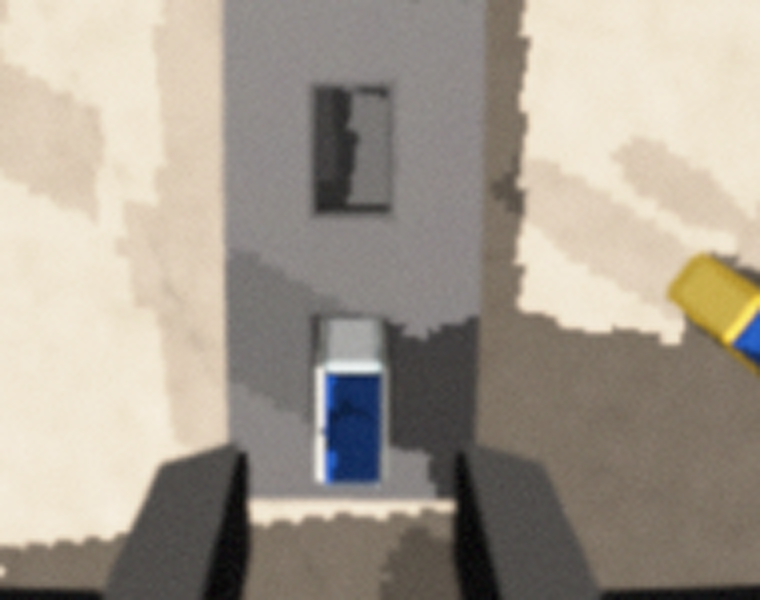

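```bash
python3 - <<'E'
from h import *
s=pickle.load(open("g.pkl","rb"))
print(onz(s,(190+355/4,130+428/4),.055,True),onz(s,(190+352/4,130+149/4),.018,True))
# glass top edges z=.049: window-edge rows 362..485? cols 316..387
for uv in((316,420),(388,420),(352,364),(352,486)):print(uv,onz(s,(190+uv[0]/4,130+uv[1]/4),.049,True).round(4))
E
```

```text
[0.51101307 0.19152517 0.055     ] [0.50345644 0.23479733 0.018     ]
(316, 420) [0.5044 0.19   0.049 ]
(388, 420) [0.5168 0.192  0.049 ]
(352, 364) [0.5089 0.201  0.049 ]
(352, 486) [0.5126 0.1788 0.049 ]
```

The glass top measures 12.5 × 22.5 mm, centred at about (0.511, 0.1905), and the jaws sit astride its frosted sides. I'll descend.

Request:
{"fn": "jog_arm", "kwargs": {"series": [{"x": 0,"y": 0.0007,"z": 0.012,"rx": 0,"ry": 0,"rz": 0},{"x": 0,"y": 0,"z": 0.016,"rx": 0,"ry": 0,"rz": 0},{"x": 0,"y": 0,"z": 0.016,"rx": 0,"ry": 0,"rz": 0},{"x": 0,"y": 0,"z": 0.01,"rx": 0,"ry": 0,"rz": 0},{"x": 0,"y": 0,"z": 0.002,"rx": 0,"ry": 0,"rz": 0},{"x": 0,"y": 0,"z": 0,"rx": 0,"ry": 0,"rz": 0}]}}

```text
time: 11.87
tool_pos: [0.5159, 0.1915, 0.0328]
ee_rot: [-3.139, -0.015, 0.165]
wrist_force: [-0.8, -0.3, 0.2]
width: 0.03
```

```bash
python3 go.py .5108 .1905 .0225 .165
```

```text
t11.87 pos [0.5159 0.1915 0.0328] rpy [-179.84   -0.83    9.47] F [-0.8 -0.3  0.2] w 0.03
shift mm [-5.3  0.2 10.3] rot [-0.16 -0.83  0.02]
```

Request:
{"fn": "jog_arm", "kwargs": {"series": [{"x": -0.004,"y": 0,"z": 0,"rx": 0,"ry": -0.8,"rz": 0},{"x": -0.001,"y": 0,"z": 0.003,"rx": 0,"ry": 0,"rz": 0},{"x": 0,"y": 0,"z": 0.003,"rx": 0,"ry": 0,"rz": 0},{"x": 0,"y": 0,"z": 0.003,"rx": 0,"ry": 0,"rz": 0},{"x": 0,"y": 0,"z": 0,"rx": 0,"ry": 0,"rz": 0}]}}

```text
time: 12.28
tool_pos: [0.5125, 0.1911, 0.0259]
ee_rot: [-3.138, -0.004, 0.165]
wrist_force: [-0.5, -0.2, 0.1]
width: 0.03
```

```bash
python3 go.py .5108 .1905 .0225 .165
```

```text
t12.28 pos [0.5125 0.1911 0.0259] rpy [-179.81   -0.25    9.46] F [-0.5 -0.2  0.1] w 0.03
shift mm [-1.8  0.3  3.4] rot [-0.19 -0.25  0.01]
```

Request:
{"fn": "jog_arm", "kwargs": {"series": [{"x": -0.0015,"y": 0.0003,"z": 0.003,"rx": -0.2,"ry": -0.2,"rz": 0},{"x": -0.0003,"y": 0,"z": 0.0005,"rx": 0,"ry": 0,"rz": 0},{"x": 0,"y": 0,"z": 0,"rx": 0,"ry": 0,"rz": 0},{"x": 0,"y": 0,"z": 0,"rx": 0,"ry": 0,"rz": 0}]}}

```text
time: 12.62
tool_pos: [0.511, 0.1906, 0.0226]
ee_rot: [3.141, -0.002, 0.165]
wrist_force: [0.5, -0.3, -0.0]
width: 0.0301
```

```bash
python3 go.py .5108 .1905 .0225 .165
```

```text
t12.62 pos [0.511  0.1906 0.0226] rpy [ 1.7997e+02 -1.0000e-01  9.4700e+00] F [ 0.5 -0.3 -0. ] w 0.0301
shift mm [-0.2  0.1  0.1] rot [ 0.03 -0.1   0.01]
```

On target. Closing.

Request:
{"fn": "jog_arm", "kwargs": {"series": [{"x": 0,"y": 0,"z": 0,"rx": 0,"ry": 0,"rz": 0},{"x": 0,"y": 0,"z": 0,"rx": 0,"ry": 0,"rz": 0},{"x": 0,"y": 0,"z": 0,"rx": 0,"ry": 0,"rz": 0},{"x": 0,"y": 0,"z": 0,"rx": 0,"ry": 0,"rz": 0},{"x": 0,"y": 0,"z": 0,"rx": 0,"ry": 0,"rz": 0},{"x": 0,"y": 0,"z": 0,"rx": 0,"ry": 0,"rz": 0},{"x": 0,"y": 0,"z": 0,"rx": 0,"ry": 0,"rz": 0}], "claw": 0}}

```text
time: 13.2
tool_pos: [0.5112, 0.1907, 0.0228]
ee_rot: [3.141, -0.002, 0.165]
wrist_force: [-0.1, 0.5, 0.1]
width: 0.0123
```

```bash
python3 go.py .5108 .1905 .0225 .165; python3 - <<'E'
from bench import cams
from h import *
s=cams.snapshot("wrist");pickle.dump(s,open("g2.pkl","wb"));crop(s["img"],190,150,190,150,4,"pics/g2.png")
E
```

```text
t13.20 pos [0.5112 0.1907 0.0228] rpy [ 1.7997e+02 -1.2000e-01  9.4700e+00] F [-0.1  0.5  0.1] w 0.0123
shift mm [-0.4  0.1  0.3] rot [ 0.03 -0.12  0.02]
```

View pics/g2.png

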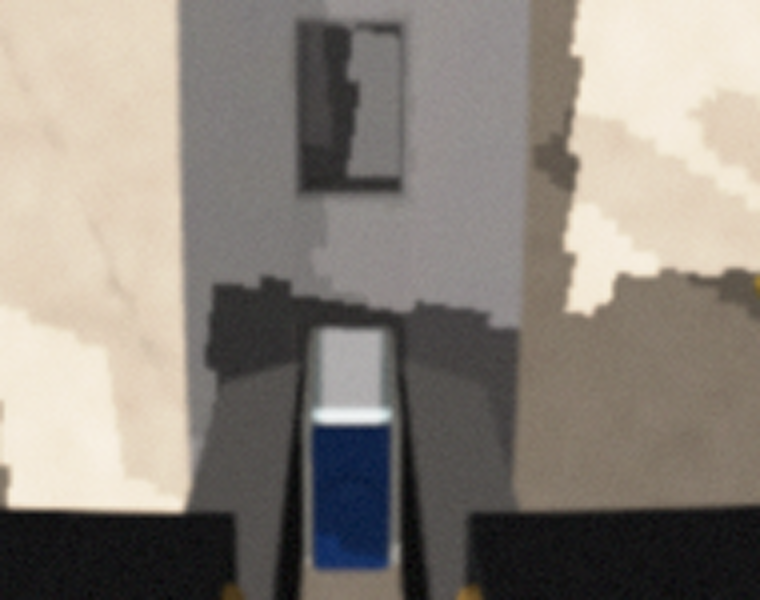

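Gripped at 12.3 mm opening. I'll lift straight up slowly.

Request:
{"fn": "jog_arm", "kwargs": {"series": [{"x": 0,"y": 0,"z": -0.002,"rx": 0,"ry": 0,"rz": 0},{"x": 0,"y": 0,"z": -0.002,"rx": 0,"ry": 0,"rz": 0},{"x": 0,"y": 0,"z": -0.002,"rx": 0,"ry": 0,"rz": 0}]}}

```text
time: 13.5
tool_pos: [0.5107, 0.1905, 0.0287]
ee_rot: [3.141, -0.001, 0.165]
wrist_force: [-0.4, 0.9, 0.3]
width: 0.0121
```

```bash
python3 go.py .5112 .1907 .04 .165
```

```text
t13.50 pos [0.5107 0.1905 0.0287] rpy [ 1.7997e+02 -5.0000e-02  9.4700e+00] F [-0.4  0.9  0.3] w 0.0121
shift mm [  0.5  -0.1 -11.3] rot [ 0.03 -0.05  0.01]
```

Request:
{"fn": "jog_arm", "kwargs": {"series": [{"x": 0.0005,"y": 0,"z": -0.002,"rx": 0,"ry": 0,"rz": 0},{"x": 0.0002,"y": 0,"z": -0.003,"rx": 0,"ry": 0,"rz": 0},{"x": 0.0002,"y": 0,"z": -0.003,"rx": 0,"ry": 0,"rz": 0},{"x": 0.0002,"y": 0,"z": -0.003,"rx": 0,"ry": 0,"rz": 0},{"x": 0.0002,"y": 0,"z": -0.004,"rx": 0,"ry": 0,"rz": 0},{"x": 0,"y": 0,"z": -0.006,"rx": 0,"ry": 0,"rz": 0},{"x": 0,"y": 0,"z": -0.01,"rx": 0,"ry": 0,"rz": 0},{"x": 0,"y": 0,"z": -0.015,"rx": 0,"ry": 0,"rz": 0},{"x": 0,"y": 0,"z": -0.02,"rx": 0,"ry": 0,"rz": 0},{"x": 0,"y": 0,"z": -0.025,"rx": 0,"ry": 0,"rz": 0},{"x": 0,"y": 0,"z": -0.025,"rx": 0,"ry": 0,"rz": 0},{"x": 0,"y": 0,"z": -0.02,"rx": 0,"ry": 0,"rz": 0}]}}

```text
time: 14.5
tool_pos: [0.5089, 0.19, 0.1705]
ee_rot: [3.14, 0.008, 0.165]
wrist_force: [0.0, -0.7, -0.4]
width: 0.0122
```

```bash
python3 go.py .36 .15 .25 .165
```

```text
t14.50 pos [0.5089 0.19   0.1705] rpy [179.92   0.48   9.46] F [ 0.  -0.7 -0.4] w 0.0122
shift mm [-154.1   15.1  -78.2] rot [0.08 0.48 0.01]
```

Request:
{"fn": "jog_arm", "kwargs": {"series": [{"x": -0.008,"y": 0.001,"z": -0.01,"rx": 0,"ry": 0.4,"rz": 0},{"x": -0.014,"y": 0.001,"z": -0.01,"rx": 0,"ry": 0,"rz": 0},{"x": -0.02,"y": 0.002,"z": -0.01,"rx": 0,"ry": 0,"rz": 0},{"x": -0.022,"y": 0.002,"z": -0.01,"rx": 0,"ry": 0,"rz": 0},{"x": -0.022,"y": 0.002,"z": -0.01,"rx": 0,"ry": 0,"rz": 0},{"x": -0.022,"y": 0.002,"z": -0.008,"rx": 0,"ry": 0,"rz": 0},{"x": -0.018,"y": 0.002,"z": -0.005,"rx": 0,"ry": 0,"rz": 0},{"x": -0.01,"y": 0.002,"z": 0,"rx": 0,"ry": 0,"rz": 0}]}}

```text
time: 15.17
tool_pos: [0.3758, 0.1535, 0.2507]
ee_rot: [-3.141, -0.022, 0.165]
wrist_force: [-0.0, -0.1, -0.5]
width: 0.0123
```

```bash
python3 go.py .36 -.05 .24 -.158; python3 - <<'E'
from bench import cams
from h import *
s=cams.snapshot("wrist");pickle.dump(s,open("k.pkl","wb"));cv2.imwrite("pics/k.png",s["img"][:,:,::-1])
E
```

```text
t15.17 pos [0.3758 0.1535 0.2507] rpy [-179.96   -1.23    9.45] F [-0.  -0.1 -0.5] w 0.0123
shift mm [-49.2 198.2   9.5] rot [-0.24 -1.22 18.51]
```

View pics/k.png

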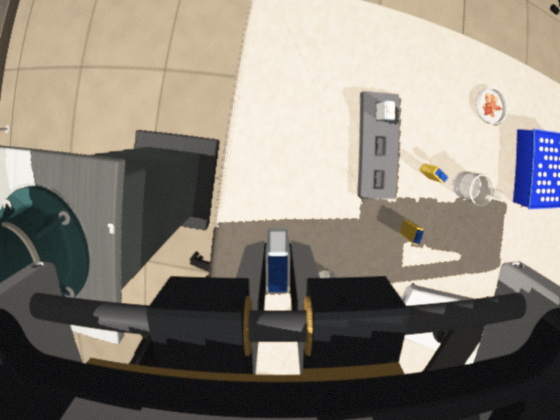

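The cell is held at (278,260). Its rack slot at (379,179) is empty and the white cell is still at (386,110). Now across to the photometer.

Request:
{"fn": "jog_arm", "kwargs": {"series": [{"x": 0,"y": 0.008,"z": 0,"rx": 0,"ry": -1,"rz": 2},{"x": -0.004,"y": 0.016,"z": 0,"rx": 0,"ry": 0,"rz": 3},{"x": -0.004,"y": 0.022,"z": 0,"rx": 0,"ry": 0,"rz": 3},{"x": -0.003,"y": 0.026,"z": 0,"rx": 0,"ry": 0,"rz": 3},{"x": 0,"y": 0.028,"z": 0,"rx": 0,"ry": 0,"rz": 3},{"x": 0,"y": 0.028,"z": 0,"rx": 0,"ry": 0,"rz": 3},{"x": 0.004,"y": 0.028,"z": 0,"rx": 0,"ry": 0,"rz": 1.5},{"x": 0.006,"y": 0.028,"z": 0,"rx": 0,"ry": 0,"rz": 0},{"x": 0.006,"y": 0.028,"z": 0,"rx": 0,"ry": 0,"rz": 0},{"x": 0.006,"y": 0.024,"z": 0,"rx": 0,"ry": 0,"rz": 0}]}}

```text
time: 16.05
tool_pos: [0.3719, -0.0963, 0.2535]
ee_rot: [-3.138, -0.001, -0.18]
wrist_force: [0.5, 0.9, -0.5]
width: 0.0122
```

```bash
python3 go.py .4826 -.2883 .18 -.158
```

```text
t16.05 pos [ 0.3719 -0.0963  0.2535] rpy [-1.7981e+02 -8.0000e-02 -1.0300e+01] F [ 0.5  0.9 -0.5] w 0.0122
shift mm [143.1 169.3  73.2] rot [-0.19 -0.09 -1.25]
```

Request:
{"fn": "jog_arm", "kwargs": {"series": [{"x": 0.008,"y": 0.012,"z": 0,"rx": 0,"ry": 0,"rz": -1.2},{"x": 0.014,"y": 0.016,"z": 0,"rx": 0,"ry": 0,"rz": 0},{"x": 0.018,"y": 0.021,"z": 0.004,"rx": 0,"ry": 0,"rz": 0},{"x": 0.018,"y": 0.021,"z": 0.006,"rx": 0,"ry": 0,"rz": 0},{"x": 0.018,"y": 0.021,"z": 0.006,"rx": 0,"ry": 0,"rz": 0},{"x": 0.018,"y": 0.021,"z": 0.006,"rx": 0,"ry": 0,"rz": 0},{"x": 0.014,"y": 0.018,"z": 0.006,"rx": 0,"ry": 0,"rz": 0},{"x": 0.012,"y": 0.014,"z": 0.005,"rx": 0,"ry": 0,"rz": 0},{"x": 0.006,"y": 0.006,"z": 0.003,"rx": 0,"ry": 0,"rz": 0},{"x": 0,"y": 0,"z": 0,"rx": 0,"ry": 0,"rz": 0}]}}

```text
time: 16.88
tool_pos: [0.4752, -0.2902, 0.2116]
ee_rot: [-3.137, 0.009, -0.188]
wrist_force: [-0.4, 1.4, -1.4]
width: 0.0122
```

```bash
python3 go.py .4826 -.2883 .18 -.158; python3 - <<'E'
from bench import cams
from h import *
s=cams.snapshot("wrist");pickle.dump(s,open("m.pkl","wb"));cv2.imwrite("pics/m.png",s["img"][:,:,::-1])
E
```

```text
t16.88 pos [ 0.4752 -0.2902  0.2116] rpy [-179.71    0.5   -10.79] F [-0.4  1.4 -1.4] w 0.0122
shift mm [ 7.2 -3.1 31.5] rot [-0.3   0.49 -1.74]
```

View pics/m.png

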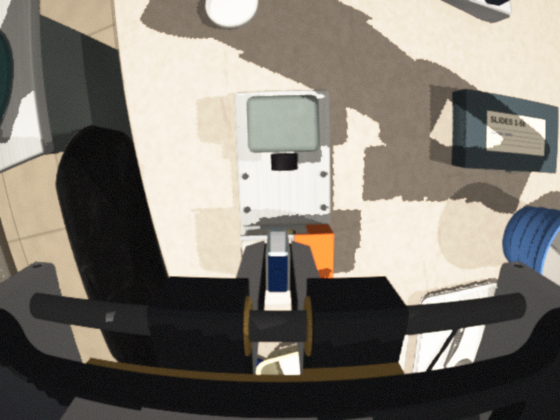

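The cell is above the gap. I'll align the pose and lower it partway before re-measuring.

Request:
{"fn": "jog_arm", "kwargs": {"series": [{"x": 0.003,"y": -0.001,"z": 0.008,"rx": -0.1,"ry": 0.4,"rz": -0.9},{"x": 0.003,"y": -0.001,"z": 0.012,"rx": -0.1,"ry": 0,"rz": -0.8},{"x": 0.001,"y": -0.001,"z": 0.012,"rx": 0,"ry": 0,"rz": 0},{"x": 0,"y": 0,"z": 0.012,"rx": 0,"ry": 0,"rz": 0},{"x": 0,"y": 0,"z": 0.01,"rx": 0,"ry": 0,"rz": 0},{"x": 0,"y": 0,"z": 0.005,"rx": 0,"ry": 0,"rz": 0},{"x": 0,"y": 0,"z": 0,"rx": 0,"ry": 0,"rz": 0},{"x": 0,"y": 0,"z": 0,"rx": 0,"ry": 0,"rz": 0}]}}

```text
time: 17.6
tool_pos: [0.4815, -0.2815, 0.148]
ee_rot: [-3.139, 0.001, -0.15]
wrist_force: [-0.0, -1.3, 0.2]
width: 0.0123
```

```bash
python3 go.py .4826 -.2883 .15 -.158; python3 - <<'E'
from bench import cams
from h import *
s=cams.snapshot("wrist");pickle.dump(s,open("n.pkl","wb"))
crop(s["img"],215,70,130,115,6,"pics/n1.png");crop(s["img"],215,180,130,115,6,"pics/n2.png")
e=pickle.load(open("e.pkl","rb"));crop(e["img"],215,45,95,80,8,"pics/e1.png")
E
```

```text
t17.60 pos [ 0.4815 -0.2815  0.148 ] rpy [-1.7983e+02  7.0000e-02 -8.6100e+00] F [-0.  -1.3  0.2] w 0.0123
shift mm [ 2.1  6.5 -2. ] rot [-0.17  0.07  0.45]
```

View pics/n1.png

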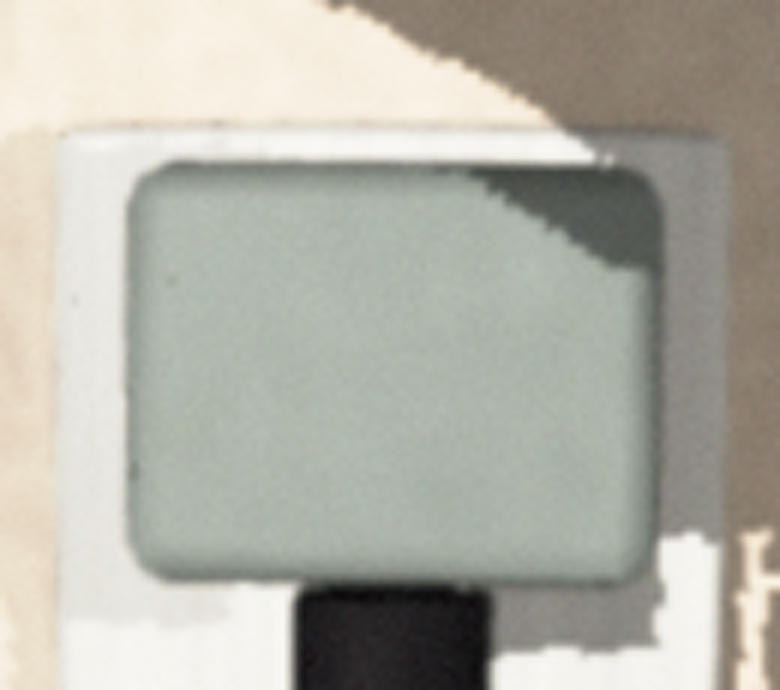

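View pics/n2.png

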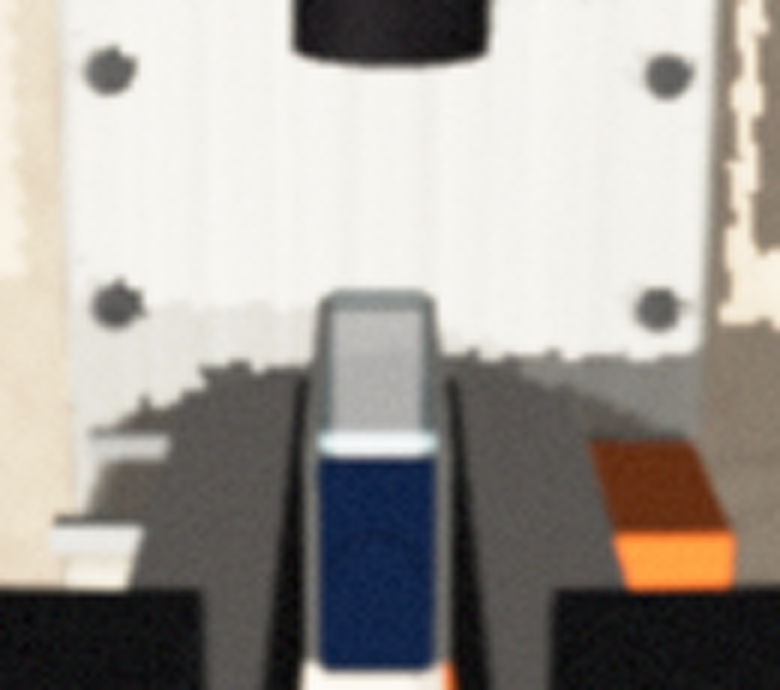

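```bash
cat > fit4.py <<'E'
from h import *
from scipy.optimize import least_squares
s=pickle.load(open("n.pkl","rb"));N=None
tcp=np.array([.4815,-.2815,.148]);yaw=np.radians(-8.61)
obs=[((-.055,.085,.012),224.5,N),((.055,.085,.012),336.2,N),((-.055,.01,.012),225.8,N),((.055,.01,.012),333.8,N),
((-.035,.08,.078),236.3,N),((.035,.08,.078),325.5,N),((0,.05,.078),N,166.5),((0,.106,.078),N,97),
((-.014,.036,.06),264.2,N),((.014,.036,.06),296.7,N),((-.014,.031,.06),263.8,188.3),((.014,.031,.06),296.3,188.3)]
def pt(p,l): c,sn=np.cos(p[2]),np.sin(p[2]);return np.array([p[0]+c*l[0]-sn*l[1],p[1]+sn*l[0]+c*l[1],l[2]])
def f(p):
    r=[]
    for l,u,v in obs:
        q=proj(s,pt(p,l),True)
        if u is not N:r.append(q[0]-u)
        if v is not N:r.append(q[1]-v)
    return np.array(r)
r=least_squares(f,[.48,-.288,-.152],loss='soft_l1');p=r.x;print("photometer",p,np.degrees(p[2]),f(p).round(1))
M=rot([-3.139,.001,-.15])
def tl(uv,z): return ((M.T@(onz(s,(215+uv[0]/6,180+uv[1]/6),z,True)-tcp))*1000).round(1)
for n,uv,z in(("bot L",(328,292),.129),("bot R",(432,292),.129),("top +y L",(320,433),.174),("top +y R",(437,433),.174),("stop +y",(378,457),.180),("stop -y",(378,670),.180),("stopL",(320,560),.18),("stopR",(435,560),.18)):print(n,tl(uv,z))
E
python3 fit4.py
```

```text
photometer [ 0.48219332 -0.2880543  -0.15808561] -9.057638482359822 [-1.   0.8 -1.2  0.8 -1.1  1.3  1.3 -1.9 -0.7  0.5 -0.3 -0.   0.8  0.2]
bot L [-5.4 -9.8 19. ]
bot R [ 5.6 -9.8 19. ]
top +y L [ -5.1 -10.7 -26. ]
top +y R [  4.7 -10.7 -26. ]
stop +y [ -0.2 -10.9 -32. ]
stop -y [ -0.2   8.6 -32. ]
stopL [ -5.   -1.7 -32. ]
stopR [  4.5  -1.7 -32. ]
```

The photometer refit gives (0.4822, -0.2881) with yaw -9.06°, agreeing with the earlier fit within 0.5 mm. The cell is centred in the jaws to about 1 mm. The target is TCP (0.4824, -0.2882, 0.0638). I'll correct the lateral offset, then descend in steps.

Request:
{"fn": "jog_arm", "kwargs": {"series": [{"x": 0.001,"y": 0.003,"z": 0.002,"rx": -0.2,"ry": 0,"rz": 0.4},{"x": 0.001,"y": 0.003,"z": 0.004,"rx": 0,"ry": 0,"rz": 0},{"x": 0,"y": 0,"z": 0.005,"rx": 0,"ry": 0,"rz": 0},{"x": 0,"y": 0,"z": 0.005,"rx": 0,"ry": 0,"rz": 0},{"x": 0,"y": 0,"z": 0.003,"rx": 0,"ry": 0,"rz": 0},{"x": 0,"y": 0,"z": 0,"rx": 0,"ry": 0,"rz": 0}]}}

```text
time: 18.15
tool_pos: [0.4841, -0.2899, 0.13]
ee_rot: [3.138, -0.004, -0.158]
wrist_force: [-0.3, -0.0, -0.7]
width: 0.0124
```

```bash
python3 go.py .4824 -.2882 .0638 -.158
```

```text
t18.15 pos [ 0.4841 -0.2899  0.13  ] rpy [179.79  -0.22  -9.08] F [-0.3 -0.  -0.7] w 0.0124
shift mm [-2.2 -1.6 66.2] rot [ 0.21 -0.22 -0.03]
```

Request:
{"fn": "jog_arm", "kwargs": {"series": [{"x": -0.001,"y": -0.001,"z": 0.003,"rx": 0.2,"ry": -0.2,"rz": 0},{"x": -0.001,"y": -0.0005,"z": 0.005,"rx": 0,"ry": 0,"rz": 0},{"x": 0,"y": 0,"z": 0.005,"rx": 0,"ry": 0,"rz": 0},{"x": 0,"y": 0,"z": 0.005,"rx": 0,"ry": 0,"rz": 0},{"x": 0,"y": 0,"z": 0.005,"rx": 0,"ry": 0,"rz": 0},{"x": 0,"y": 0,"z": 0.003,"rx": 0,"ry": 0,"rz": 0},{"x": 0,"y": 0,"z": 0,"rx": 0,"ry": 0,"rz": 0}]}}

```text
time: 18.73
tool_pos: [0.4818, -0.2876, 0.1006]
ee_rot: [-3.141, 0.001, -0.159]
wrist_force: [-1.0, 0.1, 0.3]
width: 0.0124
```

```bash
python3 go.py .4824 -.2882 .0638 -.158
```

```text
t18.73 pos [ 0.4818 -0.2876  0.1006] rpy [-1.7995e+02  6.0000e-02 -9.0800e+00] F [-1.   0.1  0.3] w 0.0124
shift mm [ 0.7  0.5 36.8] rot [-0.05  0.06 -0.03]
```

Request:
{"fn": "jog_arm", "kwargs": {"series": [{"x": 0,"y": 0,"z": 0.003,"rx": 0,"ry": 0,"rz": 0},{"x": 0,"y": 0,"z": 0.005,"rx": 0,"ry": 0,"rz": 0},{"x": 0,"y": 0,"z": 0.005,"rx": 0,"ry": 0,"rz": 0},{"x": 0,"y": 0,"z": 0.005,"rx": 0,"ry": 0,"rz": 0},{"x": 0,"y": 0,"z": 0.005,"rx": 0,"ry": 0,"rz": 0},{"x": 0,"y": 0,"z": 0.005,"rx": 0,"ry": 0,"rz": 0},{"x": 0,"y": 0,"z": 0.003,"rx": 0,"ry": 0,"rz": 0},{"x": 0,"y": 0,"z": 0,"rx": 0,"ry": 0,"rz": 0},{"x": 0,"y": 0,"z": 0,"rx": 0,"ry": 0,"rz": 0}]}}

```text
time: 19.48
tool_pos: [0.4816, -0.2874, 0.0657]
ee_rot: [-3.14, 0.002, -0.158]
wrist_force: [0.2, 0.3, 0.3]
width: 0.0124
```

```bash
python3 go.py .4824 -.2882 .0638 -.158; python3 - <<'E'
from bench import cams
from h import *
s=cams.snapshot("wrist");pickle.dump(s,open("q.pkl","wb"));cv2.imwrite("pics/q.png",s["img"][:,:,::-1])
crop(s["img"],190,120,170,180,4.4,"pics/q4.png")
s=cams.snapshot("scene");pickle.dump(s,open("qs.pkl","wb"));crop(s["img"],280,60,150,150,4,"pics/qs.png")
E
```

```text
t19.48 pos [ 0.4816 -0.2874  0.0657] rpy [-1.7993e+02  1.0000e-01 -9.0800e+00] F [0.2 0.3 0.3] w 0.0124
shift mm [0.9 0.6 1.9] rot [-0.07  0.1  -0.03]
```

View pics/q4.png

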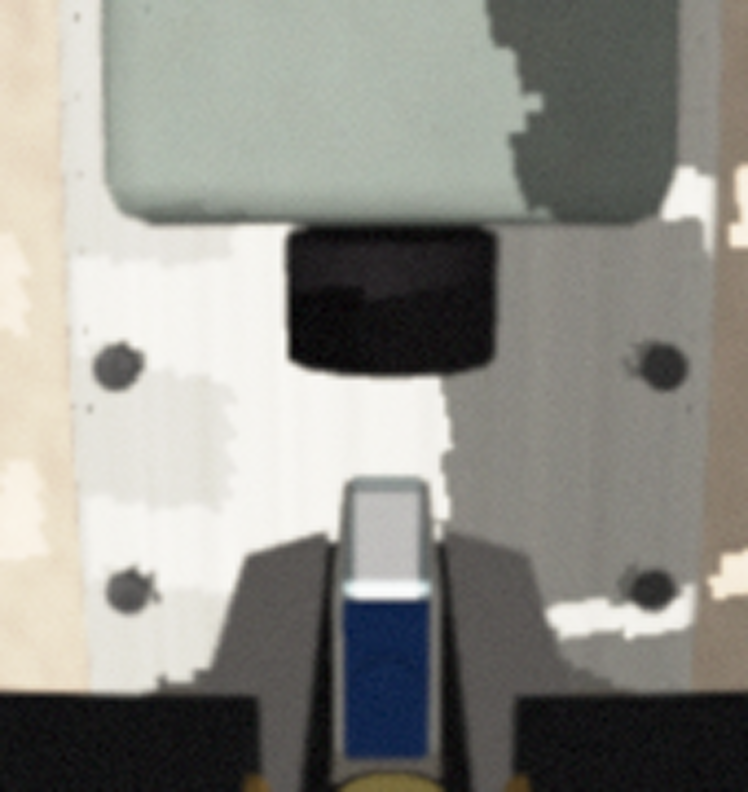

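View pics/qs.png

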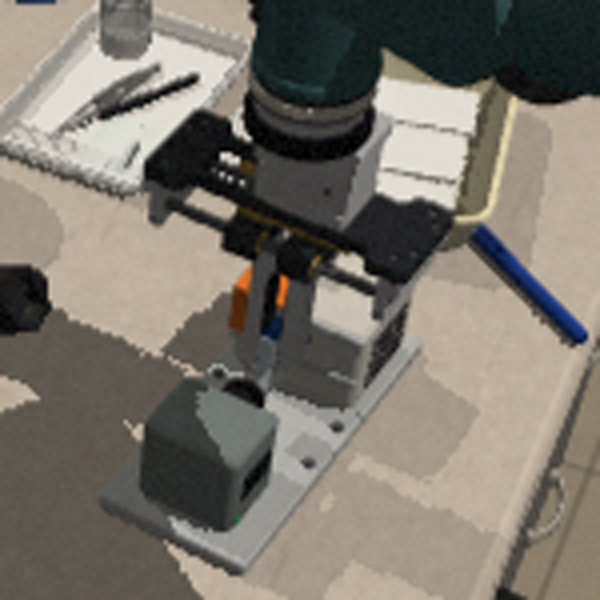

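```bash
python3 - <<'E'
from h import *
s=pickle.load(open("q.pkl","rb"));p=[.4824,-.2882,-.158];c,sn=np.cos(p[2]),np.sin(p[2])
def loc(uv,z):
    t=onz(s,(190+uv[0]/4.4,120+uv[1]/4.4),z,True);d=t[:2]-p[:2];return (1000*np.array([c*d[0]+sn*d[1],-sn*d[0]+c*d[1]])).round(1)
zb=.0657-.0188
for n,uv,z in(("noseL",(288,355),.06),("noseR",(496,355),.06),("nose tip mid",(391,374),.046),("botL",(346,480),zb),("botR",(430,480),zb),("topL",(343,582),zb+.045),("topR",(432,582),zb+.045),("stop",(386,680),zb+.051),("stop+y",(386,600),zb+.051),("stop-y",(386,758),zb+.051),("detL",(104,100),.078),("detR",(680,100),.078),("baseL",(76,400),.012),("baseR",(705,400),.012)):print(n,loc(uv,z))
E
```

```text
noseL [-14.2  31.3]
noseR [13.3 31.3]
nose tip mid [-0.5 25.7]
botL [-7.  10.2]
botR [ 5.1 10.2]
topL [-6.2 11.3]
topR [ 4.  11.3]
stop [-1.2  1.8]
stop+y [-1.2 11.5]
stop-y [-1.3 -8.2]
detL [-34.3  65.7]
detR [33.4 65.7]
baseL [-53.9  14. ]
baseR [53.1 13.9]
```

Relative to the nose, the cell sits about 0.6–0.9 mm toward -x, and it is 1.9 mm high. A final small correction follows.

Request:
{"fn": "jog_arm", "kwargs": {"series": [{"x": 0.0007,"y": 0.0004,"z": 0.0018,"rx": 0,"ry": 0,"rz": 0},{"x": 0,"y": 0,"z": 0,"rx": 0,"ry": 0,"rz": 0},{"x": 0,"y": 0,"z": 0,"rx": 0,"ry": 0,"rz": 0},{"x": 0,"y": 0,"z": 0,"rx": 0,"ry": 0,"rz": 0}]}}

```text
time: 19.92
tool_pos: [0.4831, -0.2886, 0.0652]
ee_rot: [3.141, -0.001, -0.158]
wrist_force: [-0.3, -0.0, -0.1]
width: 0.0122
```

```bash
for i in 1 2 3; do python3 go.py .4824 -.2882 .0638 -.158; python3 -c "
from bench import cams
cams.snapshot('top')"; done; python3 - <<'E'
from bench import cams
from h import *
s=cams.snapshot("top");cv2.imwrite("pics/r.png",s["img"][:,:,::-1])
E
```

```text
t19.92 pos [ 0.4831 -0.2886  0.0652] rpy [ 1.7999e+02 -4.0000e-02 -9.0800e+00] F [-0.3 -0.  -0.1] w 0.0122
shift mm [-0.8 -0.3  1.4] rot [ 0.01 -0.04 -0.03]
t19.97 pos [ 0.4831 -0.2886  0.0653] rpy [ 1.7999e+02 -5.0000e-02 -9.0800e+00] F [-0.  -0.2  0.2] w 0.0124
shift mm [-0.8 -0.3  1.5] rot [ 0.01 -0.05 -0.03]
t20.02 pos [ 0.4831 -0.2886  0.0653] rpy [ 1.7999e+02 -5.0000e-02 -9.0800e+00] F [ 0.3 -0.8 -0.2] w 0.0123
shift mm [-0.8 -0.3  1.5] rot [ 0.01 -0.05 -0.03]
```

View pics/r.png

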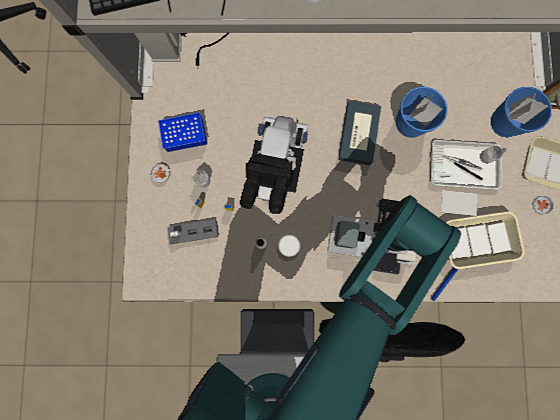

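The bystanders haven't moved. One more trim.

Request:
{"fn": "jog_arm", "kwargs": {"series": [{"x": -0.0006,"y": -0.0002,"z": 0.002,"rx": 0,"ry": 0,"rz": 0},{"x": 0,"y": 0,"z": 0,"rx": 0,"ry": 0,"rz": 0},{"x": 0,"y": 0,"z": 0,"rx": 0,"ry": 0,"rz": 0},{"x": 0,"y": 0,"z": 0,"rx": 0,"ry": 0,"rz": 0}]}}

```text
time: 20.45
tool_pos: [0.4824, -0.2882, 0.0629]
ee_rot: [3.142, -0.001, -0.158]
wrist_force: [0.1, 0.3, 0.2]
width: 0.0122
```

```bash
python3 go.py .4824 -.2882 .0638 -.158
```

```text
t20.45 pos [ 0.4824 -0.2882  0.0629] rpy [ 1.80e+02 -3.00e-02 -9.08e+00] F [0.1 0.3 0.2] w 0.0122
shift mm [ 0.   0.  -0.9] rot [ 0.   -0.03 -0.03]
```

Request:
{"fn": "jog_arm", "kwargs": {"series": [{"x": 0,"y": 0,"z": -0.0008,"rx": 0,"ry": 0,"rz": 0},{"x": 0,"y": 0,"z": 0,"rx": 0,"ry": 0,"rz": 0},{"x": 0,"y": 0,"z": 0,"rx": 0,"ry": 0,"rz": 0},{"x": 0,"y": 0,"z": 0,"rx": 0,"ry": 0,"rz": 0},{"x": 0,"y": 0,"z": 0,"rx": 0,"ry": 0,"rz": 0}]}}

```text
time: 20.87
tool_pos: [0.4824, -0.2882, 0.0638]
ee_rot: [3.142, -0.001, -0.158]
wrist_force: [-0.3, 0.2, 0.4]
width: 0.0123
```

```bash
python3 go.py .4824 -.2882 .0638 -.158; python3 - <<'E'
from bench import cams
from h import *
s=cams.snapshot("wrist");pickle.dump(s,open("t.pkl","wb"))
crop(s["img"],190,120,170,180,4.4,"pics/t4.png")
E
python3 go.py .4824 -.2882 .0638 -.158
```

```text
t20.87 pos [ 0.4824 -0.2882  0.0638] rpy [ 1.80e+02 -3.00e-02 -9.08e+00] F [-0.3  0.2  0.4] w 0.0123
shift mm [0. 0. 0.] rot [ 0.   -0.03 -0.03]
t20.92 pos [ 0.4824 -0.2882  0.0639] rpy [ 1.80e+02 -4.00e-02 -9.08e+00] F [ 0.7 -0.2  0.1] w 0.0124
shift mm [0.  0.  0.1] rot [ 0.   -0.04 -0.03]
```

View pics/t4.png

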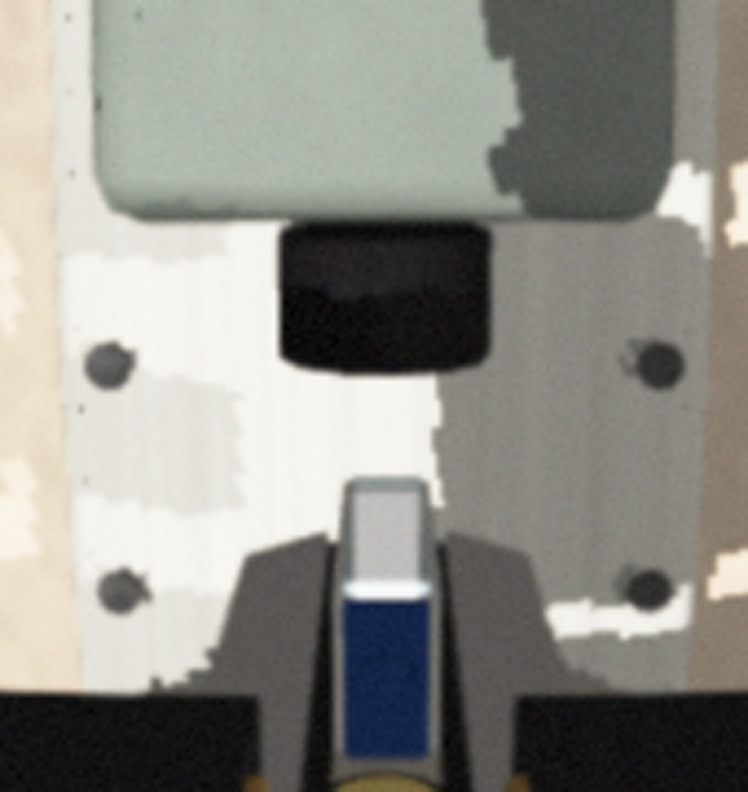

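```bash
python3 -c "
from bench import ticket
print(ticket.close_job())"
```

```text
the job is handed in; nothing more can be done
None
```

The job is handed in at about 20.9 s. The arm is still holding the blue-stoppered cell upright in the gap between lamp and detector.

**Shutter:** I gripped the orange tab and slid it along +x. It stopped hard after about 31.5 mm and did not move under 15 N of push. That is 3.5 mm short of the 35 mm stroke, but the leaf looked about 3 mm open at the start. Its final position, about 34 mm, fits fully open. After I let go it stayed open.

**Cell:** I gripped it by the frosted sides, with the opening reading 12.3 mm. I lifted it straight up out of the rack and carried it across with no contact forces worth noting.

**Last checks:**

| Check | Result |
|---|---|
| Tool position | within 0.1 mm of target; cell bottom works out to about 45 mm, so the beam crosses 15 mm above it |
| Tilt and yaw | under 0.1° off target |
| Wrist force | below 1 N |
| Sideways centring | about 0.3–0.4 mm off the detector nose in the last picture |
| Clearance to the nose | about 20 mm; the shutter side was not measured directly but should be similar |

- **Bystanders:** in the overhead picture the white-stoppered cell, beaker, bottle and dish looked unmoved.
- **Calibration limit:** the position figures rest on a camera calibration good to about 2 mm. My separate fits of the photometer agreed with each other within 0.5 mm.

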